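# Free the pawl, tip the sorting board and reset it

## Robot

A 6-joint arm with a two-finger parallel gripper is mounted at the origin on the work surface. World frame = base frame: x ahead of the robot, y to its left, z up, the work surface at z = 0. Lengths are in m, angles in rad, forces in N, time in s.
With the tool pointing down it reaches from about 0.375 to 0.975 m from the base axis. Payload 3.8 kg.
Tool frame: the origin (TCP) lies between the finger pads; the fingertips stand tip_reach ahead of it and the grasp point (between the pads) lies 11 mm behind it (tip_reach is the distance from the TCP to the fingertips, in m); z points along the fingers, y is the line along which they close (so a half turn about z gives the same grasp; the last joint's range is limited). The gripper opens to 85 mm and grips with 20 to 120 N. Pads are 22 mm wide; open, the fingers measure 114 mm over their backs; the gripper's body (76 mm by 85 mm) begins 54 mm behind the grasp point. The pads swing forward as they close: fully open they stand 13 mm farther back than shut.
Start: joints at [-1.299, 0.264, 1.604, -0, 1.274, -0.037], TCP at [0.205, -0.643, 0.239] pointing down, gripper open.
Joint ranges: [-2.63, 2.63], [-0.94, 2.18], [0.31, 2.57], [-1.31, 4.45], [0, 2.66], [-2.55, 2.55]. Speed limits (rad/s): [2.57, 2.57, 3.14, 3.14, 3.14, 3.14].

## Interface

Orientations are given as a unit quaternion [w, x, y, z].
In Python, from station import get_state, snapshot, camera_info, sign_off, recognise, tip_reach gives the robot as it stands.
- The arm moves only by the shell command python3 -m creep 'ROWS' [FORCE]. ROWS is JSON, a list that holds one entry, the list of rows, each a list of 5 numbers: the gripper command: -1 is shut, 1 is fully open, values between are in proportion, then the shift along the world's x, y, z in m, then the turn about the world's z in degrees. A call has 1 to 8 rows; each row shifts and turns the commanded pose from where the row before left it; what a row does not reach is not made up. A row lasts 1/10 s, in which the tool goes at most 50 mm and 8.59 degrees, less where a joint would pass 70% of its speed; a pose out of reach is approached as far as the arm can. A call is refused whole if a number of a shift passes 0.05 or a number of a turn 8.59, either way. A call with a gripper value outside its range is refused whole. The fingers move at their own pace and stop on an object; FORCE is the grip in N (left out, the last holds). Time passes only in rows, so rows that do not move let the fingers close. It gives the time, the measured TCP pose, the force, the opening and the grip force at its end, in the units of the state.
- get_state(): the state, without advancing time (a new reading comes with each control period).
- snapshot(name): name is "side" or "top" or "wrist"; returns (picture, depth): 400x640x3 uint8, blue, green, red; 400x640 float32, m along the optical axis (not along the pixel's ray), 0 where there is no reading.
- camera_info(name): a dict with "fx", "fy", "cx", "cy" (pixels), "dist_coeffs" ([k1, k2, p1, p2, k3] as OpenCV has them; the pictures are not rectified), "xyz" and "rotation" of the camera in the world. Camera axes: x right, y down, z forward; pixel columns grow to the right and rows downward; lengths in m; the calibration is good to about 2 mm. A picture is of the moment at which its call begins: read the wrist's pose just before it. camera_info takes no time and is no camera call; for the wrist camera it gives the pose at the moment of the call.
- sign_off(): hands the job in; it is judged then, once.
Trained networks look in the newest picture that a camera, given by its name, has taken for a name from the list of things; names that differ only in an ending like _2 or _b are one class to them, and where a whole thing is asked for, a point or a joint stands for the part that bears it (a point fixed in the world has none). Each returns a list of dicts, best first, with "score" (0 to 1); they miss things now and then, are a little off and sometimes report something else, mostly with a low value. They report only what shows in the picture. A call takes as long as a camera call. They do not tell look-alikes from the thing itself.
- recognise(name, camera): "at" ([column, row] in pixels, amid what is visible of it).
The state is a dict: "t": time; "joints": joint angles; "qd": joint speeds; "joint_efforts": joint torques, N m; "ee_pos": TCP position; "tcp_rot": TCP orientation; "contact_force": force on the tool from outside, world axes, zero at the start; "moment": the same for the moment, N m; "opening": finger opening in m; "grip_force": force on a finger pad.
Only numpy, scipy, OpenCV 4.12 (cv2) and the standard library are available. Lean on these libraries where they do the work, as an engineer would, in place of code of your own. Each camera call takes 0.05 s, during which the arm holds its last target. There are 200 camera calls.

## Task

With the steel rod from the tool tray, flick the pawl of the sorting stand up off its ratchet, then gently lower the board by its grip bar all the way, so that the round knob blanks roll off into the catch tray, and put the flat plates that stay on the board into the plate bin. Then make the stand ready for the next batch: swing the board back up level, push the pawl fully back down into the ratchet with the rod, and leave the rod lying flat in its tool tray. Never touch the pawl with the gripper, and do not disturb the oil bottle and hammer.

Things in the scene. Friction and masses are not known exactly. Their poses are not given: they have to be found in the camera images.
- sorter: Fixed grey sorting stand. Origin on the bench under the middle of the board's hinge axis; x points ahead to the catch tray, y to the left, where ratchet, pawl and press tab are. The hinge axis runs along y at z 135, x 0. At y 213 stand the pawl's post (22 x 12 in plan, at x 120, 188 high) and a hinge cheek (30 x 8, at x 0, 150 high).
- catch_floor (a point): Middle of the floor of the stand's open catch tray (stand x 285, y 0, z 4). Inside it is 156 (x) x 376 (y). Its rear wall, under the board's front edge, is 36 high; the far wall 90; the side walls 36, and 60 from stand x 265 on.
- board (a joint): Tilt of the plywood board, rad: 0 level (start), grows as the front goes down, stops at -0.04 (front slightly up) and 0.20 (fully down). Stiff hinge: stays where left; 3 to 7 N at the front lowers it, but not while the pawl is engaged; 9 to 13 N lifts it.
- board_edge (a point): Middle of the top of the board's front edge, 250 ahead of the hinge. The top passes through the hinge axis: at tilt a, a point u ahead of the hinge has stand x = u cos a, z = 135 - u sin a. Top: u -35 to 250, y -172 to 172, 8 thick; side strips 20 high, rear strip 10 high, front open. A toothed disc of 69 radius on the hinge axis at y 195, 10 thick, turns with the board.
- grip_bar (a point): Middle of the black round grip bar on the board's front left: 18 diameter, axis along the stand's y, from y 178 to 250; this point at u 240, y 225, on the bar's axis, which lies level with the board's top. Pinch it from above with the fingers before and behind it to swing the board down or up; it can turn between the fingers.
- pawl_angle (a joint): Angle of the steel pawl, rad: 0 engaged (start), grows as the arm swings up, stops at 0 and 1.4; clear of the teeth from about 0.2. Stiff pivot: it stays where left; 2 to 4 N of lift 37 mm from the pivot moves it. It goes back down to 0 only with the board at 0.01 or less; else its nose lands on the tooth.
- pawl: The pawl's arm, a steel bar 111 long, 12 wide and 12 thick. Origin on its pivot axis, which is along the stand's y, at stand x 120, y 195, z 195. At joint 0 the arm runs level from the pivot towards the rear (stand -x), its nose resting against a ratchet tooth; its underside is 5 below the origin.
- pawl_under (a point): Point on the underside of the pawl's arm, 37 from the pivot, under which the rod is put. Below it the gap between ratchet disc and post is open from the left side: at 20 mm below, free from 60 mm to 108 mm ahead of the hinge (this point is at 83 when the pawl is engaged).
- rod: Plain square steel rod, 220 long (its x), 18 x 18; origin at the centre of its underside. 0.18 to 0.29 kg. Lies in the tool tray.
- tool_tray: Fixed shallow steel tray, 300 (x) x 120 (y), 16 high, walls and floor 4 thick; origin at the centre of its underside.
- plate_bin: Fixed open grey bin, 230 (x) x 160 (y) x 50 high, wall and floor 5; origin at the centre of its underside.
- plate1: Flat beech plate blank, 40 (its x) x 70 (its y) x 14 thick, may be absent; origin at the centre of its underside. Starts on the rear half of the board; stays there by friction when the board is down.
- plate2: Flat beech plate blank, 40 (its x) x 70 (its y) x 14 thick, may be absent; origin at the centre of its underside. Starts on the rear half of the board; stays there by friction when the board is down.
- plate3: Flat beech plate blank, 40 (its x) x 70 (its y) x 14 thick, may be absent; origin at the centre of its underside. Starts on the rear half of the board; stays there by friction when the board is down.
- plate4: Flat beech plate blank, 40 (its x) x 70 (its y) x 14 thick, may be absent; origin at the centre of its underside. Starts on the rear half of the board; stays there by friction when the board is down.
- knob1_center (a point): Centre of a round beech knob blank, a ball of 48 diameter, may be absent. Starts on the front half of the board; rolls off when it tilts by more than about 0.1 rad.
- knob2_center (a point): Centre of a round beech knob blank, a ball of 48 diameter, may be absent. Starts on the front half of the board; rolls off when it tilts by more than about 0.1 rad.
- knob3_center (a point): Centre of a round beech knob blank, a ball of 48 diameter, may be absent. Starts on the front half of the board; rolls off when it tilts by more than about 0.1 rad.
- knob4_center (a point): Centre of a round beech knob blank, a ball of 48 diameter, may be absent. Starts on the front half of the board; rolls off when it tilts by more than about 0.1 rad.
- oil_bottle: Bystander: white oil bottle, 56 diameter, 150 high; origin at its base.
- hammer: Bystander: hammer lying on the bench; origin under its middle.
There are look-alikes about, which are no part of the job. Leave any pink or red look-alike of the plate3 alone.

How it is judged:
On the way, in this order (a step that is already met when the one before it is completed fails the run):
1. The pawl has been lifted clear of the ratchet (above 0.3 rad) with the rod against it, the board still up (value of joint pawl_angle above 0.3 rad and value of joint board below 0.06 rad and contact force between rod and pawl above 0.05 N).
2. The board has been pressed down to its stop (value of joint board above 0.17 rad), for 0.2 s.
3. The board has been swung back up level (value of joint board below 0.04 rad), for 0.2 s.
At the end, for the whole second after the job is handed in: Plates in the plate bin (centre inside, below 50 mm), knob blanks in the catch tray (centre inside, below 60 mm), rod flat in the tool tray (within 60 mm lengthwise, 55 mm sideways), board level again (below 0.04 rad), pawl engaged (below 0.08 rad), plates and rod at rest (x of plate1 in the frame of plate_bin between -0.11 and 0.11 m and y of plate1 in the frame of plate_bin between -0.075 and 0.075 m and z of each of plate1, plate2, plate3, plate4 in the frame of plate_bin below 0.05 m and linear speed of each of plate1, plate2, plate3, plate4, rod below 0.03 m/s and x of knob1_center in the frame of sorter between 0.2 and 0.37 m and y of knob1_center in the frame of sorter between -0.19 and 0.19 m and z of each of knob1_center, knob2_center, knob3_center, knob4_center in the frame of sorter below 0.06 m and x of plate2 in the frame of plate_bin between -0.11 and 0.11 m and y of plate2 in the frame of plate_bin between -0.075 and 0.075 m and x of knob2_center in the frame of sorter between 0.2 and 0.37 m and y of knob2_center in the frame of sorter between -0.19 and 0.19 m and x of plate3 in the frame of plate_bin between -0.11 and 0.11 m and y of plate3 in the frame of plate_bin between -0.075 and 0.075 m and x of knob3_center in the frame of sorter between 0.2 and 0.37 m and y of knob3_center in the frame of sorter between -0.19 and 0.19 m and x of plate4 in the frame of plate_bin between -0.11 and 0.11 m and y of plate4 in the frame of plate_bin between -0.075 and 0.075 m and x of knob4_center in the frame of sorter between 0.2 and 0.37 m and y of knob4_center in the frame of sorter between -0.19 and 0.19 m and x of rod in the frame of tool_tray between -0.06 and 0.06 m and y of rod in the frame of tool_tray between -0.055 and 0.055 m and z of rod in the frame of tool_tray below 0.014 m and value of joint board below 0.04 rad and value of joint pawl_angle below 0.08 rad); the robot touches nothing.
It fails at once if The gripper or arm touches the pawl (contact force between any of the fingers, the arm and pawl above 1 N).
It fails at once if The board is slammed down (faster than 1.5 rad/s) (velocity of joint board above 1.5 rad/s).
It fails at once if A bystander is disturbed (moved more than 30 mm) (distance of any of oil_bottle, hammer from where it was at the start of the episode above 0.03 m).
Of plate1, plate2, plate3, plate4 only 3 to 4 are there at a start; the rules pass over those that are not, and their reading is None.
Of knob1, knob2, knob3, knob4 only 2 to 4 are there at a start; the rules pass over those that are not, and their reading is None.
At some moment in a run one of plate1, plate2, plate3, plate4, rod may be knocked a few centimetres aside while the robot is not near it.
It also fails if it takes over 210 s, if anything falls off the work surface, if the arm or the gripper's body presses on something with over 40 N, if the wrist force passes 120 N, or if a joint passes its speed limit or range.

## Working session

There is one attempt and no reset: what is moved stays moved. The work goes in short steps, Python scripts to look and compute and a shell command to move; the robot and the scene stay as the last step left them, time stands still between calls to the robot, and variables do not carry over. Pictures are saved under pics/ and viewed, at most 14 in all, crops included, and the job is handed in when it is done.

```bash
ls; mkdir -p pics; cat > h.py <<'E'
import numpy as np, cv2
from station import *
def ray(cam,px,ci=None):
    ci=ci or camera_info(cam)
    K=np.array([[ci['fx'],0,ci['cx']],[0,ci['fy'],ci['cy']],[0,0,1]])
    n=cv2.undistortPoints(np.array([[px]],float),K,np.array(ci['dist_coeffs'],float)).ravel()
    return ci,n
def pt(cam,px,depth,ci=None,r=1):
    ci,n=ray(cam,px,ci); c,w=int(round(px[0])),int(round(px[1]))
    d=depth[max(w-r,0):w+r+1,max(c-r,0):c+r+1]; d=d[d>0]
    d=np.median(d) if len(d) else np.nan
    R=np.array(ci['rotation']); 
    return R@(np.array([n[0],n[1],1])*d)+np.array(ci['xyz'])
def onz(cam,px,z,ci=None):
    ci,n=ray(cam,px,ci); R=np.array(ci['rotation']); v=R@np.array([n[0],n[1],1]); o=np.array(ci['xyz'])
    return o+v*(z-o[2])/v[2]
def proj(cam,p,ci=None):
    ci=ci or camera_info(cam); R=np.array(ci['rotation'])
    K=np.array([[ci['fx'],0,ci['cx']],[0,ci['fy'],ci['cy']],[0,0,1]])
    q=R.T@(np.array(p)-ci['xyz'])
    return cv2.projectPoints(q.reshape(1,3),np.zeros(3),np.zeros(3),K,np.array(ci['dist_coeffs'],float))[0].ravel()
E
python3 - <<'E'
from h import *
print(get_state()); print(tip_reach if not callable(tip_reach) else tip_reach())
for c in ['top','side']:
    ci=camera_info(c); print(c,ci)
    im,d=snapshot(c); cv2.imwrite(f'pics/{c}0.png',im); np.save(f'{c}0.npy',d)
    for n in ['sorter','board_edge','grip_bar','pawl','rod','tool_tray','plate_bin','plate1','knob1_center','oil_bottle','hammer']:
        for r in recognise(n,c)[:6]:
            print(n,np.round(r['at']),round(r['score'],2),np.round(pt(c,r['at'],d,ci),3))
E
```

```text
pics
{'t': 0.0, 'joints': array([-1.29892176e+00,  2.64771641e-01,  1.60539301e+00, -1.56092576e-05,
        1.27369147e+00, -3.68861507e-02]), 'qd': array([-7.02000660e-05, -1.72139855e-04,  2.52564658e-03, -2.07877641e-03,
       -8.19164081e-04,  3.18772487e-04]), 'joint_efforts': array([ 6.40634371e-04, -5.15105760e+01, -3.67317688e+01, -2.12024923e-05,
        1.27482330e-02, -2.43419390e-05]), 'ee_pos': array([ 0.20492654, -0.64238485,  0.23793928]), 'tcp_rot': array([-1.12305847e-03,  9.88106016e-01,  1.53770023e-01, -1.40075327e-04]), 'contact_force': array([-0.47462535,  0.2718279 ,  0.19598259]), 'moment': array([ 0.05092661, -0.0004507 , -0.01117776]), 'grip_force': 0.0, 'opening': 0.08527583066081398}
0.008
top {'fx': 411.3915562590491, 'fy': 411.3915562590491, 'cx': 318.9229202410704, 'cy': 196.99935232629508, 'dist_coeffs': array([-0.05594387,  0.        ,  0.        ,  0.        ,  0.        ]), 'xyz': array([ 0.49551233, -0.03974031,  1.19422381]), 'rotation': array([ 0.02557742, -0.7017929 ,  0.71140608, -0.0270907 ])}Traceback (most recent call last):
  File "<stdin>", line 8, in <module>
  File "h.py", line 13, in pt
    return R@(np.array([n[0],n[1],1])*d)+np.array(ci['xyz'])
           ~^^~~~~~~~~~~~~~~~~~~~~~~~~~~
ValueError: matmul: Input operand 1 has a mismatch in its core dimension 0, with gufunc signature (n?,k),(k,m?)->(n?,m?) (size 3 is different from 4)
```

Rotation is a quaternion (w first).

```bash
sed -i "s/R=np.array(ci\['rotation'\])/R=Q(ci['rotation'])/" h.py
sed -i '2a from scipy.spatial.transform import Rotation\ndef Q(q): return Rotation.from_quat(np.array(q)[[1,2,3,0]]).as_matrix()' h.py
python3 - <<'E'
from h import *
for c in ['top','side']:
    ci=camera_info(c); print(c,np.round(ci['xyz'],3),np.round(Q(ci['rotation'])[:,2],2))
    im,d=snapshot(c); cv2.imwrite(f'pics/{c}0.png',im); np.save(f'{c}0.npy',d)
    for n in ['sorter','board_edge','grip_bar','pawl','rod','tool_tray','plate_bin','plate1','knob1_center','oil_bottle','hammer']:
        for r in recognise(n,c)[:6]:
            print(n,np.round(r['at']),round(r['score'],2),np.round(pt(c,r['at'],d,ci),3))
E
```

```text
top [ 0.496 -0.04   1.194] [ 0.07 -0.   -1.  ]
sorter [309. 199.] 0.68 [ 0.57  -0.017  0.135]
grip_bar [306. 220.] 0.66 [ 0.515 -0.009  0.134]
grip_bar [480. 171.] 0.42 [ 0.653 -0.508  0.026]
pawl [229. 234.] 0.71 [0.482 0.175 0.201]
rod [176. 215.] 0.62 [0.536 0.368 0.021]
tool_tray [181. 220.] 0.67 [0.523 0.359 0.005]
plate_bin [422. 214.] 0.62 [ 0.529 -0.34   0.006]
plate_bin [228. 230.] 0.49 [0.492 0.178 0.201]
plate1 [215. 308.] 0.86 [0.271 0.257 0.014]
plate1 [253. 113.] 0.8 [0.834 0.146 0.013]
plate1 [364. 237.] 0.79 [ 0.471 -0.155  0.15 ]
plate1 [329. 233.] 0.77 [ 0.482 -0.066  0.149]
plate1 [208. 135.] 0.75 [0.77  0.28  0.014]
plate1 [270. 231.] 0.68 [0.49  0.083 0.149]
oil_bottle [422. 149.] 0.82 [ 0.703 -0.323  0.097]
oil_bottle [229. 235.] 0.54 [0.48  0.176 0.201]
oil_bottle [302. 238.] 0.45 [0.469 0.002 0.149]
hammer [478. 170.] 0.69 [ 0.656 -0.506  0.022]
side [-0.002  0.721  1.182] [ 0.4  -0.55 -0.73]
sorter [315. 231.] 0.7 [0.533 0.043 0.137]
board_edge [332. 223.] 0.93 [ 0.511 -0.011  0.136]
board_edge [299. 253.] 0.38 [0.487 0.172 0.204]
grip_bar [332. 228.] 0.91 [0.493 0.009 0.148]
pawl [300. 256.] 0.64 [0.478 0.177 0.2  ]
rod [245. 332.] 0.85 [0.525 0.372 0.023]
rod [380. 152.] 0.31 [ 0.633 -0.499  0.024]
tool_tray [253. 331.] 0.7 [0.517 0.351 0.006]
tool_tray [298. 258.] 0.7 [0.484 0.18  0.193]
plate_bin [386. 179.] 0.7 [ 0.54  -0.399  0.006]
plate1 [339. 232.] 0.85 [0.469 0.01  0.148]
plate1 [344. 357.] 0.85 [0.266 0.264 0.017]
plate1 [355. 214.] 0.84 [ 0.47  -0.075  0.151]
plate1 [224. 232.] 0.81 [0.835 0.147 0.014]
plate1 [319. 247.] 0.68 [0.48  0.091 0.149]
plate1 [207. 269.] 0.59 [0.768 0.284 0.015]
oil_bottle [339. 155.] 0.69 [ 0.706 -0.322  0.091]
```

View pics/top0.png

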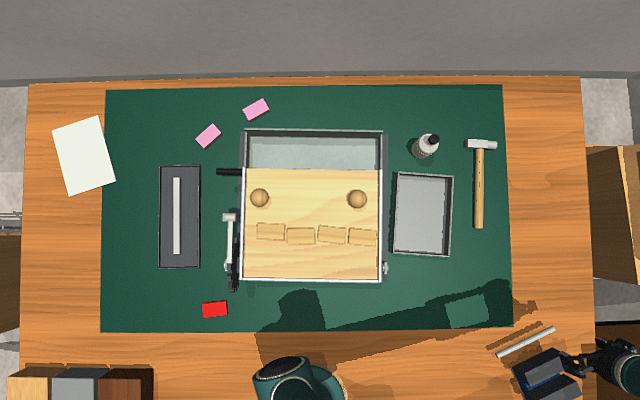

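View pics/side0.png

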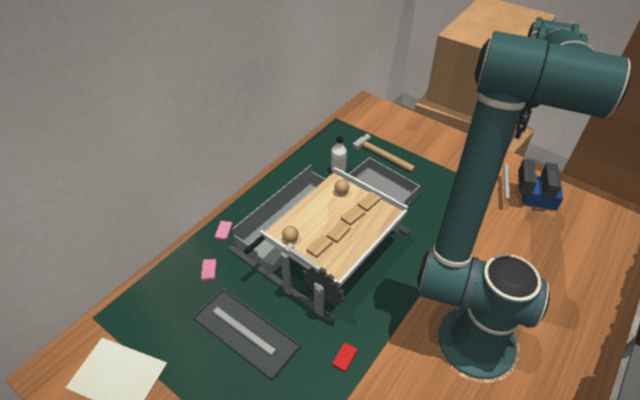

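Top view: four plates on the board at (270,231), (301,237), (331,234), (363,237), and two knobs at (259,197) and (357,199). The rod is at (177,215) in the tray, the grip bar at (229,171), the pawl at (230,230) and the bin at (422,214).

Things that could be mistaken for the targets:
- **Rod:** the white rod at (525,341) near the vice and the hammer handle at (480,200). I choose (177,215) because it lies in the tool tray.
- **Plates:** the pink ones at (256,109) and (208,135) and the red one at (215,309). I choose the beech ones on the board.

Next I fit the poses from depth in both views.

```bash
cat >> h.py <<'E'
def cloud(cam,d,ci=None):
    ci=ci or camera_info(cam)
    K=np.array([[ci['fx'],0,ci['cx']],[0,ci['fy'],ci['cy']],[0,0,1]])
    h,w=d.shape; uv=np.stack(np.meshgrid(np.arange(w),np.arange(h)),-1).reshape(-1,1,2).astype(float)
    n=cv2.undistortPoints(uv,K,np.array(ci['dist_coeffs'],float)).reshape(h,w,2)
    P=np.dstack([n,np.ones((h,w))])*d[...,None]
    P=P@Q(ci['rotation']).T+ci['xyz']; P[d==0]=np.nan
    return P
def box(P,x,y,z):
    m=(P[...,0]>x[0])&(P[...,0]<x[1])&(P[...,1]>y[0])&(P[...,1]<y[1])&(P[...,2]>z[0])&(P[...,2]<z[1])
    return m
def rect(P,m):
    q=P[m]; r=cv2.minAreaRect((q[:,:2]*1000).astype(np.float32)); 
    return 'n',len(q),'c',np.round(r[0],1),'s',np.round(r[1],1),'a',round(r[2],2),'z',round(float(np.median(q[:,2])),4)
E
python3 - <<'E'
from h import *
for c in ['top','side']:
    d=np.load(f'{c}0.npy'); P=cloud(c,d); print(c)
    m=box(P,(.3,.75),(-.25,.25),(.128,.142)); 
    k,l,s,_=cv2.connectedComponentsWithStats(m.astype(np.uint8)); i=1+np.argmax(s[1:,4]); print('board',rect(P,l==i))
    m=box(P,(.35,.65),(-.22,.17),(.1445,.153)); im=cv2.imread(f'pics/{c}0.png')
    k,l,s,_=cv2.connectedComponentsWithStats(m.astype(np.uint8))
    for i in range(1,k):
        if s[i,4]>60: print(' plates',s[i],rect(P,l==i))
    m=box(P,(.3,.7),(-.2,.15),(.158,.2)); k,l,s,_=cv2.connectedComponentsWithStats(m.astype(np.uint8))
    for i in range(1,k):
        if s[i,4]>15: print(' knob',rect(P,l==i),P[l==i][:,2].max())
    print('rod',rect(P,box(P,(.35,.7),(.3,.46),(.0185,.03))))
    print('tray',rect(P,box(P,(.33,.75),(.28,.5),(.0125,.03))), rect(P,box(P,(.33,.75),(.28,.5),(.0025,.007))))
    print('bin',rect(P,box(P,(.38,.7),(-.46,-.22),(.042,.058))))
    print('pawl',rect(P,box(P,(.35,.6),(.14,.2),(.194,.21))))
    print('bar',rect(P,box(P,(.55,.72),(.16,.3),(.12,.16))))
E
```

```text
top
board ('n', 12284, 'c', array([505., -21.]), 's', array([343.7, 284.3]), 'a', 88.15, 'z', 0.1347)
 plates [257 222  27  18 401] ('n', 401, 'c', array([489.9,  82.6]), 's', array([67.8, 39.9]), 'a', 85.9, 'z', 0.1486)
 plates [317 225  29  19 424] ('n', 424, 'c', array([479.6, -72. ]), 's', array([69.9, 39.9]), 'a', 82.14, 'z', 0.1486)
 plates [287 228  27  16 417] ('n', 417, 'c', array([476.4,   6.9]), 's', array([66.3, 38. ]), 'a', 89.23, 'z', 0.1489)
 plates [348 228  29  18 424] ('n', 424, 'c', array([ 471.8, -150.2]), 's', array([70.1, 39.8]), 'a', 83.92, 'z', 0.1486)
 knob ('n', 246, 'c', array([574.4, 108.2]), 's', array([42.3, 42.6]), 'a', 43.23, 'z', 0.1745) 0.18568179190489387
 knob ('n', 263, 'c', array([ 566.7, -137.5]), 's', array([44.5, 42.5]), 'a', 44.15, 'z', 0.1752) 0.18590094502767696
rod ('n', 437, 'c', array([533.7, 362.2]), 's', array([118.6, 296. ]), 'a', 89.78, 'z', 0.0213)
tray ('n', 921, 'c', array([568.1, 361.3]), 's', array([137.7, 371.6]), 'a', 86.27, 'z', 0.0181) ('n', 2867, 'c', array([540. , 389.9]), 's', array([219.7, 419.9]), 'a', 89.98, 'z', 0.004
[... 864 characters left out ...]
461045651592
 knob ('n', 197, 'c', array([571.1, 112.4]), 's', array([43.2, 44.2]), 'a', 39.96, 'z', 0.1752) 0.18579657382798043
rod ('n', 575, 'c', array([532.3, 365.6]), 's', array([299. , 117.9]), 'a', 0.64, 'z', 0.0227)
tray ('n', 1033, 'c', array([566.2, 361.5]), 's', array([137.4, 375.4]), 'a', 86.45, 'z', 0.0194) ('n', 3914, 'c', array([540., 390.]), 's', array([219.7, 419.7]), 'a', 90.0, 'z', 0.0042)
bin ('n', 262, 'c', array([ 553.3, -355.6]), 's', array([127.8, 287.8]), 'a', 86.06, 'z', 0.0483)
pawl ('n', 312, 'c', array([451.1, 180.2]), 's', array([ 26.4, 167. ]), 'a', 85.26, 'z', 0.2022)
bar ('n', 142, 'c', array([643.2, 192.9]), 's', array([66.2, 19. ]), 'a', 88.08, 'z', 0.1416)
```

The stand fits at origin (0.3976, -0.0175) with yaw about -1.85°, and the bar and pawl agree with it to about 3 mm. Now I travel to hover over the rod.

```bash
python3 -m creep '[[[0.2,0.03,0.035,0.008,0],[0.2,0.03,0.035,0.008,0],[0.2,0.03,0.035,0.008,0],[0.2,0.03,0.035,0.008,0],[0.2,0.03,0.035,0.008,0],[0.2,0.03,0.035,0.008,0],[0.2,0.03,0.035,0.008,0],[0.2,0.03,0.035,0.008,0]]]' 60
python3 -m creep '[[[0.2,0.01,0.045,0,-2.2],[0.2,0.01,0.045,0,-2.2],[0.2,0.01,0.045,0,-2.2],[0.2,0.01,0.045,0,-2.2],[0.2,0.01,0.045,0,-2.2],[0.2,0.01,0.045,0,-2.2],[0.2,0.01,0.045,0,-2.2],[0.2,0.01,0.045,0,-2.2]]]'
python3 -m creep '[[[0.2,0,0.046,0,0],[0.2,0,0.046,0,0],[0.2,0,0.046,0,0],[0.2,0,0.046,0,0],[0.2,0,0.046,0,0],[0.2,0,0.046,0,0],[0.2,0,0.046,0,0],[0.2,0,0.046,0,0]]]'
python3 -m creep '[[[0.2,0,0,0,0],[0.2,0,0,0,0]]]'
python3 - <<'E'
from h import *
import station
print(callable(station.tip_reach), station.tip_reach() if callable(station.tip_reach) else station.tip_reach)
s=get_state(); print(s['ee_pos'],s['opening'],s['joints'],Rotation.from_matrix(Q(s['tcp_rot'])).as_euler('zyx',degrees=True))
ci=camera_info('wrist'); im,d=snapshot('wrist'); cv2.imwrite('pics/w1.png',im); np.save('w1.npy',d)
P=cloud('wrist',d,ci)
m=box(P,(.38,.7),(.32,.41),(.0185,.03)).astype(np.uint8)
k,l,st,_=cv2.connectedComponentsWithStats(m)
for i in range(1,k):
    if st[i,4]>200: print(st[i],rect(P,l==i))
# top cam rod
d=np.load('top0.npy'); P=cloud('top',d); m=box(P,(.38,.7),(.315,.42),(.0165,.03)).astype(np.uint8); k,l,st,_=cv2.connectedComponentsWithStats(m)
for i in range(1,k):
    if st[i,4]>50: print(st[i],rect(P,l==i))
E
```

```text
t: 2.1
ee_pos: [0.4461, -0.3615, 0.3039]
tcp_rot: [0.0, 0.988, 0.154, 0.0]
contact_force: [0.6, -0.1, -0.7]
opening: 0.0511
grip_force: 0.0
t: 2.9
ee_pos: [0.5252, -0.0012, 0.3037]
tcp_rot: [0.0, 1.0, 0.0, 0.001]
contact_force: [0.9, 0.7, -0.0]
opening: 0.0513
grip_force: 0.0
t: 3.7
ee_pos: [0.5248, 0.3669, 0.3035]
tcp_rot: [-0.0, 1.0, 0.001, 0.0]
contact_force: [1.3, 0.1, -0.4]
opening: 0.0515
grip_force: 0.0
t: 3.9
ee_pos: [0.5247, 0.3658, 0.3028]
tcp_rot: [0.0, 1.0, 0.002, -0.0]
contact_force: [0.8, -1.0, -0.1]
opening: 0.0518
grip_force: 0.0
False 0.008
[0.52470432 0.36577987 0.30276642] 0.0517512303397588 [ 5.70122906e-01  1.66652927e-01  1.60483155e+00 -5.26783679e-04
  1.37113941e+00  2.13703364e+00] [-2.28646203e-01 -3.37717070e-02  1.79943207e+02]
[ 312   75   12  151 1797] ('n', 1797, 'c', array([538. , 368.7]), 's', array([218. ,  17.1]), 'a', 0.41, 'z', 0.0228)
[173 178   7  76 454] ('n', 454, 'c', array([536.1, 368.6]), 's', array([215.7,  19. ]), 'a', 0.78, 'z', 0.0211)
```

View pics/w1.png

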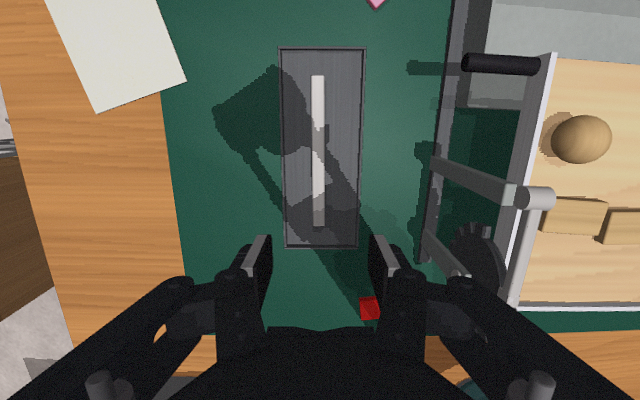

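The wrist view shows the rod in the tool tray from (318,78) to (318,227), measuring 218 x 17 at top z 0.022. That confirms the choice, so I descend.

```bash
python3 -m creep '[[[0.2,0.006,0.001,-0.04,0],[0.2,0.006,0.002,-0.04,0],[0.2,0,0,-0.04,0],[0.2,0,0,-0.04,0],[0.2,0,0,-0.04,0],[0.2,0,0,-0.04,0],[0.2,0,0,-0.03,0],[0.2,0,0,-0.01,0]]]'
python3 -m creep '[[[0.2,0,0,-0.006,0],[0.2,0,0,0,0],[-1,0,0,0,0],[-1,0,0,0,0],[-1,0,0,0,0],[-1,0,0,0,0],[-1,0,0,0,0],[-1,0,0,0,0]]]' 100
```

```text
t: 4.75
ee_pos: [0.5348, 0.3643, 0.0194]
tcp_rot: [0.002, 1.0, -0.0, -0.003]
contact_force: [-0.0, 0.7, -0.5]
opening: 0.0511
grip_force: 0.0
t: 5.55
ee_pos: [0.5386, 0.3689, 0.0198]
tcp_rot: [-0.001, 1.0, 0.001, 0.002]
contact_force: [-0.2, -1.3, 6.2]
opening: 0.0147
grip_force: 99.0
```

```bash
python3 -m creep '[[[-1,0,0,0.02,0],[-1,0,0,0.04,0],[-1,0,0,0.04,0],[-1,0,0,0.04,0],[-1,0,0,0.04,0],[-1,0,0,0.04,0],[-1,0,0,0,0],[-1,0,0,0,0]]]'
python3 - <<'E'
from h import *
s=get_state(); print(s['ee_pos'],s['opening'],s['contact_force'],s['moment'])
ci=camera_info('wrist'); im,d=snapshot('wrist'); P=cloud('wrist',d,ci)
im2,d2=snapshot('side'); P2=cloud('side',d2)
px=proj('side',s['ee_pos']).astype(int); print(px)
a=im[0:400,120:520]; b=im2[max(px[1]-90,0):px[1]+90,px[0]-90:px[0]+90]; b=cv2.resize(b,(400,400))
cv2.imwrite('pics/g1.png',np.hstack([a,b]))
for R in (P,P2):
    z=s['ee_pos'][2]; m=box(R,(.40,.68),(.35,.39),(z-.03,z+.035)).astype(np.uint8)
    k,l,st,_=cv2.connectedComponentsWithStats(m)
    for i in range(1,k):
        if st[i,4]>60: q=R[l==i]; print(st[i],q.min(0).round(3),q.max(0).round(3))
E
```

```text
t: 6.35
ee_pos: [0.5376, 0.3684, 0.2389]
tcp_rot: [-0.001, 1.0, 0.001, 0.001]
contact_force: [0.7, -1.0, -3.5]
opening: 0.0149
grip_force: 98.2
[0.53758686 0.36836263 0.23889252] 0.014916348323274134 [ 0.66616775 -0.97896873 -3.48561022] [-0.06534621  0.02411255 -0.0292732 ]
[230 285]
[  269    20    95   311 13260] [0.49  0.35  0.235] [0.646 0.388 0.274]
[199 263  12  15 107] [0.601 0.359 0.223] [0.643 0.378 0.245]
[225 275  44  42 532] [0.423 0.35  0.221] [0.548 0.389 0.273]
```

View pics/g1.png

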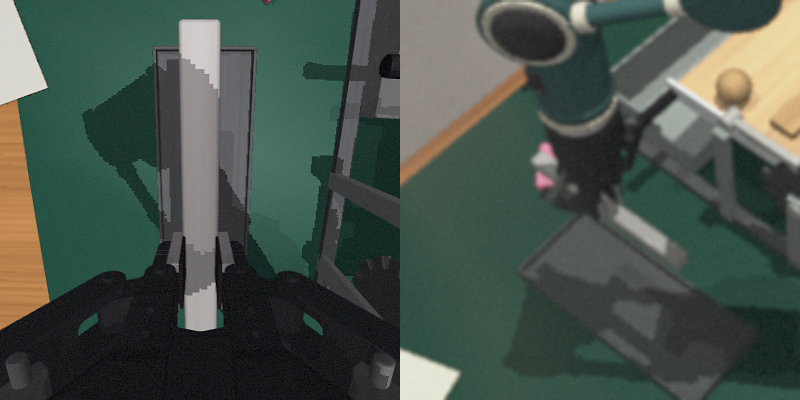

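The rod is held level near its centre, shown vertical in the left crop at columns 180–218. Next I measure its top height relative to the TCP while turning it parallel to the stand's y axis.

```bash
python3 -m creep '[[[-1,0,0,0.005,8.5],[-1,0,0,0.005,8.5],[-1,0,0,0.005,8.5],[-1,0,0,0.005,8.5],[-1,0,0,0.005,8.5],[-1,0,0,0,8.5],[-1,0,0,0,8.5],[-1,0,0,0,8.5]]]'
python3 -m creep '[[[-1,0,0,0,8.5],[-1,0,0,0,8],[-1,0,0,0,3.6],[-1,0,0,0,0],[-1,0,0,0,0]]]'
python3 - <<'E'
from h import *
s=get_state(); e=s['ee_pos']; print(e,s['joints'],Rotation.from_matrix(Q(s['tcp_rot'])).as_euler('zyx',degrees=True))
ci=camera_info('wrist'); im,d=snapshot('wrist'); P=cloud('wrist',d,ci); np.save('w2.npy',d)
m=box(P,(e[0]-.03,e[0]+.03),(e[1]-.13,e[1]+.13),(e[2]-.02,e[2]+.035))
print(ci['xyz'])
for a in np.arange(-.12,.13,.02):
    q=P[m&(abs(P[...,1]-e[1]-a)<.004)]
    if len(q)>5: print(round(a,2),len(q),np.percentile(q,[5,50,95],axis=0).round(4)[:,[0,2]].tolist())
S=lambda u,y:(np.array([.3976,-.0175])+Rotation.from_euler('z',-1.85,degrees=True).as_matrix()[:2,:2]@[u,y]).round(4)*1
for n,u,y in [('pre',.083,.40),('in',.083,.270),('post',.12,.213),('bar',.240,.225),('under',.083,.195)]: print(n,S(u,y))
# stand features from this view
for n,b in [('disc/pawl',box(P,(.35,.56),(.12,.23),(.193,.215))),('post',box(P,(.48,.56),(.17,.23),(.18,.192)))]:
    if b.sum()>20: print(n,rect(P,b))
E
```

```text
t: 7.25
ee_pos: [0.5358, 0.3671, 0.2587]
tcp_rot: [-0.0, 0.827, 0.562, -0.003]
contact_force: [0.3, 0.2, -3.1]
opening: 0.0151
grip_force: 98.1
t: 7.75
ee_pos: [0.5363, 0.3674, 0.2599]
tcp_rot: [-0.0, 0.719, 0.695, -0.002]
contact_force: [0.4, 0.1, -2.6]
opening: 0.0148
grip_force: 98.1
[0.53625525 0.36739626 0.25989135] [5.62344624e-01 2.08103548e-01 1.63414528e+00 1.24122914e-05
 1.30320721e+00 5.95505326e-01] [-88.1000347   -0.18763412 179.88255932]
[0.53881516 0.43627811 0.39532895]
-0.04 377 [[0.5273, 0.2618], [0.535, 0.2631], [0.5433, 0.264]]
-0.02 393 [[0.5286, 0.2623], [0.5357, 0.2631], [0.5426, 0.264]]
0.0 666 [[0.528, 0.2623], [0.5363, 0.2636], [0.5447, 0.2908]]
0.02 546 [[0.5287, 0.2617], [0.5365, 0.2628], [0.5448, 0.2639]]
0.04 610 [[0.5292, 0.2617], [0.5371, 0.2628], [0.5449, 0.2638]]
0.06 676 [[0.5302, 0.2614], [0.5381, 0.2627], [0.5459, 0.2638]]
0.08 770 [[0.5307, 0.2613], [0.5385, 0.2626], [0.5464, 0.2637]]
0.1 856 [[0.5311, 0.2612], [0.5391, 0.2625], [0.5467, 0.2636]]
pre [0.4935 0.3796]
in [0.4893 0.2497]
post [0.5244 0.1915]
bar [0.6447 0.1996]
under [0.4869 0.1747]
```

```bash
python3 -m creep '[[[-1,-0.021,0,-0.03,0],[-1,-0.021,0,-0.03,0],[-1,0,0,-0.02,0],[-1,0,0,0,0],[-1,0,0,0,0]]]'
python3 - <<'E'
from h import *
e=get_state()['ee_pos']
ci=camera_info('wrist'); im,d=snapshot('wrist'); P=cloud('wrist',d,ci); cv2.imwrite('pics/w3.png',im)
m=box(P,(.35,.56),(.13,.22),(.15,.22))
for z0,z1 in [(.193,.21),(.183,.191),(.15,.18)]:
    b=m&(P[...,2]>z0)&(P[...,2]<z1)
    if b.sum()>10: q=P[b]; print(z0,b.sum(),np.percentile(q,[2,50,98],axis=0).round(4).tolist())
print(e)
E
```

```text
t: 8.3
ee_pos: [0.4952, 0.3679, 0.1822]
tcp_rot: [-0.0, 0.718, 0.696, -0.0]
contact_force: [-0.3, -0.7, -2.6]
opening: 0.0152
grip_force: 98.3
[0.49520078 0.36792628 0.182214  ]
```

View pics/w3.png

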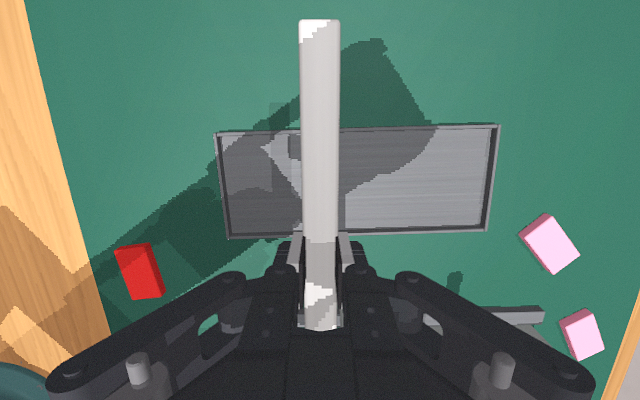

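The wrist camera faces away from the stand and shows the rod over the tool tray. I insert the rod under the pawl using the fitted geometry and check with the side camera.

```bash
python3 -m creep '[[[-1,-0.002,0,-0.004,0],[-1,-0.001,-0.03,0,0],[-1,-0.001,-0.03,0,0],[-1,-0.001,-0.025,0,0],[-1,0,-0.015,0,0],[-1,0,-0.007,0,0],[-1,0,0,0,0],[-1,0,0,0,0]]]'
python3 - <<'E'
from h import *
s=get_state(); print(s['ee_pos'],s['contact_force'],s['moment'])
for c in ['side','top']:
    im,d=snapshot(c); np.save(c+'3.npy',d)
    px=proj(c,[.487,.175,.19]).astype(int); b=im[max(px[1]-60,0):px[1]+60,px[0]-60:px[0]+60]
    cv2.imwrite(f'pics/in_{c}.png',cv2.resize(b,(400,400)))
a=np.hstack([cv2.imread(f'pics/in_{c}.png') for c in ['side','top']]); cv2.imwrite('pics/in.png',a)
E
```

```text
t: 9.15
ee_pos: [0.4906, 0.2617, 0.1788]
tcp_rot: [-0.0, 0.718, 0.696, 0.001]
contact_force: [-0.6, 0.6, -2.7]
opening: 0.0145
grip_force: 98.4
[0.4906111  0.26167795 0.17875116] [-0.59862522  0.58154164 -2.74841429] [-0.07369409  0.03500686 -0.0805739 ]
```

View pics/in.png

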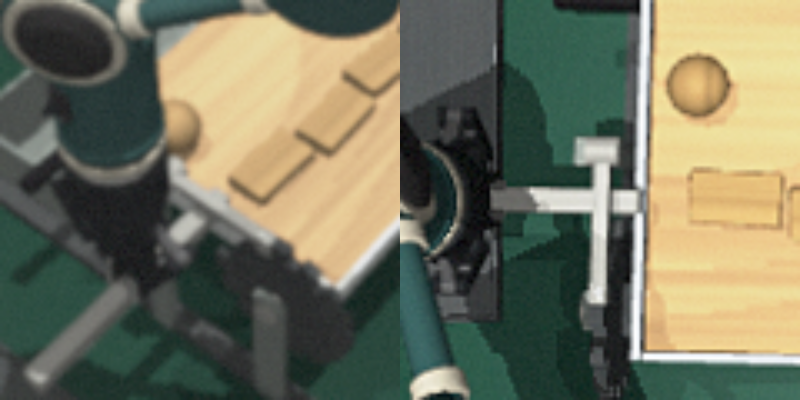

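The right crop shows the rod crossing under the pawl arm, between the pivot and the nose at (600,200). Now I lift.

```bash
python3 -m creep '[[[-1,0,0,0.006,0],[-1,0,0,0.004,0],[-1,0,0,0.004,0],[-1,0,0,0.004,0],[-1,0,0,0.004,0],[-1,0,0,0.004,0],[-1,0,0,0.003,0],[-1,0,0,0,0]]]'
python3 - <<'E'
from h import *
s=get_state(); print(s['ee_pos'],s['contact_force'],s['moment'])
im,d=snapshot('top'); P=cloud('top',d)
for x in np.arange(.41,.54,.01):
    q=P[box(P,(x-.005,x+.005),(.165,.182),(.14,.3))]; print(round(x,3),len(q),q[:,2].max().round(4) if len(q) else 0, end=' | ')
E
```

```text
t: 10.05
ee_pos: [0.4903, 0.2607, 0.2079]
tcp_rot: [0.0, 0.718, 0.696, 0.0]
contact_force: [-1.7, -0.9, -4.2]
opening: 0.0149
grip_force: 98.2
[0.49029271 0.26071295 0.20793078] [-1.66354988 -0.90858044 -4.15395453] [ 0.0862068   0.15931449 -0.03240824]
0.41 37 0.2065 | 0.42 37 0.1924 | 0.43 42 0.2602 | 0.44 56 0.2659 | 0.45 60 0.2638 | 0.46 37 0.2541 | 0.47 31 0.2493 | 0.48 29 0.2405 | 0.49 31 0.2351 | 0.5 31 0.2266 | 0.51 25 0.2188 | 0.52 28 0.2096 | 0.53 28 0.2081 | 0.54 6 0.1978 |
```

The pawl is up at about 0.65 rad. I lower the rod, withdraw it and bring it back to its tray.

```bash
python3 -m creep '[[[-1,0,0,-0.015,0],[-1,0,0,-0.011,0],[-1,0,0.035,0,0],[-1,0.001,0.04,0,0],[-1,0.002,0.03,0.02,0],[-1,0.01,0.002,0.03,-8.5],[-1,0.01,0,0,-8.5],[-1,0.01,0,0,-8.5]]]'
python3 -m creep '[[[-1,0.01,0,0,-8.5],[-1,0.003,0,0,-8.5],[-1,0,0,0,-8.5],[-1,0,0,0,-8.5],[-1,0,0,0,-8.5],[-1,0,0,0,-8.5],[-1,0,0,0,-8.5],[-1,0,0,0,-3]]]'
python3 -m creep '[[[-1,0,0,0,0],[-1,0,0,0,0]]]'
```

```text
t: 10.9
ee_pos: [0.5239, 0.3688, 0.2314]
tcp_rot: [0.0, 0.855, 0.518, 0.001]
contact_force: [0.1, -1.2, -2.2]
opening: 0.0148
grip_force: 98.5
t: 11.7
ee_pos: [0.5358, 0.3676, 0.2294]
tcp_rot: [0.001, 1.0, -0.0, -0.001]
contact_force: [0.9, -0.1, -2.5]
opening: 0.0148
grip_force: 98.5
t: 11.9
ee_pos: [0.5359, 0.3677, 0.23]
tcp_rot: [0.0, 1.0, 0.002, -0.001]
contact_force: [-0.7, -0.4, -2.6]
opening: 0.0147
grip_force: 98.5
```

```bash
python3 - <<'E'
from h import *
s=get_state(); e=s['ee_pos']; print(e,s['tcp_rot'],s['contact_force'])
ci=camera_info('wrist'); im,d=snapshot('wrist'); P=cloud('wrist',d,ci)
for x in [.0,.02,.04,.06,.08,.1]:
    q=P[box(P,(e[0]+x-.004,e[0]+x+.004),(e[1]-.03,e[1]+.03),(e[2]-.02,e[2]+.035))]
    if len(q)>5: print(x,np.median(q,axis=0).round(4))
im,d=snapshot('top'); P=cloud('top',d)
for n,y in [('pawl',.174)]:
    for x in np.arange(.43,.54,.02):
        q=P[box(P,(x-.005,x+.005),(.165,.182),(.14,.3))]; print(round(x,3),q[:,2].max().round(3) if len(q) else 0, end=' | ')
E
```

```text
[0.53587506 0.36767904 0.23002956] [ 4.54401378e-04  9.99996790e-01  2.41815240e-03 -6.05135074e-04] [-0.70156534 -0.44683771 -2.6498035 ]
0.0 [0.5359 0.3667 0.2336]
0.02 [0.5559 0.3671 0.2329]
0.04 [0.576  0.3674 0.2329]
0.06 [0.5959 0.3671 0.2328]
0.08 [0.6159 0.3672 0.2327]
0.1 [0.6359 0.3677 0.2328]
0.43 0.26 | 0.45 0.262 | 0.47 0.249 | 0.49 0.233 | 0.51 0.219 | 0.53 0.207 |
```

```bash
python3 -m creep '[[[-1,0,0,-0.04,0],[-1,0,0,-0.045,0],[-1,0,0,-0.045,0],[-1,0,0,-0.04,0],[-1,0,0,-0.025,0],[-1,0,0,-0.01,0],[-1,0,0,-0.005,0],[-1,0,0,0,0]]]'
python3 -m creep '[[[-0.3,0,0,0,0],[-0.1,0,0,0,0],[0.2,0,0,0,0],[0.2,0,0,0,0],[0.2,0,0,0.02,0],[0.2,0,0,0.04,0],[0.2,0,0,0.045,0],[0.2,0,0,0.045,0]]]'
python3 -m creep '[[[0,0,0,0.045,8.5],[0,0,0,0.045,8.5],[0,0,0,0,8.5],[0,0,0,0,8.5],[0,0,0,0,8.5],[0,0,0,0,8.5],[0,0,0,0,8.5],[0,0,0,0,8.5]]]'
```

```text
t: 12.8
ee_pos: [0.5369, 0.3684, 0.022]
tcp_rot: [-0.0, 1.0, 0.002, 0.001]
contact_force: [-0.5, 0.1, -2.4]
opening: 0.015
grip_force: 98.4
t: 13.6
ee_pos: [0.5357, 0.3677, 0.1727]
tcp_rot: [0.0, 1.0, 0.002, -0.0]
contact_force: [1.1, 0.7, 0.1]
opening: 0.0513
grip_force: 0.0
t: 14.4
ee_pos: [0.5361, 0.3679, 0.2617]
tcp_rot: [0.0, 0.826, 0.563, 0.0]
contact_force: [-0.0, 0.5, -0.2]
opening: 0.0429
grip_force: 0.0
```

```bash
python3 -m creep '[[[0,0.03,-0.02,0,8.5],[0,0.03,-0.03,0,8.5],[0,0.03,-0.035,0,3],[0,0.0175,-0.04,0,0],[0,0,-0.0425,0,0],[0,0,0,0,0],[0,0,0,0,0]]]'
python3 - <<'E'
from h import *
s=get_state(); print(s['ee_pos'],s['tcp_rot'])
for c in ['top','wrist','side']:
    ci=camera_info(c); im,d=snapshot(c); P=cloud(c,d,ci); b=box(P,(.60,.69),(.165,.26),(.128,.16))
    if b.sum()>20: print(c,rect(P,b),P[b].min(0).round(4),P[b].max(0).round(4))
E
```

```text
t: 15.1
ee_pos: [0.6438, 0.1994, 0.2616]
tcp_rot: [-0.0, 0.719, 0.695, 0.0]
contact_force: [-0.1, -0.3, -0.5]
opening: 0.0425
grip_force: 0.0
[0.64380909 0.1994059  0.26161626] [-1.53748496e-04  7.19017515e-01  6.94991861e-01  3.20514464e-04]
top ('n', 149, 'c', array([642.5, 194.5]), 's', array([58.4, 16.3]), 'a', 89.62, 'z', 0.1418) [0.6342 0.1653 0.1318] [0.6508 0.2237 0.1471]
wrist ('n', 1187, 'c', array([645. , 194.4]), 's', array([59.2, 17.9]), 'a', 87.83, 'z', 0.1434) [0.6359 0.1651 0.1319] [0.6546 0.2238 0.1465]
side ('n', 129, 'c', array([643.5, 196.2]), 's', array([20.3, 60.8]), 'a', 0.1, 'z', 0.1417) [0.6333 0.1658 0.1284] [0.6536 0.2266 0.1481]
```

```bash
python3 -m creep '[[[0,0,0,-0.04,0],[0,0,0,-0.04,0],[0,0,0,-0.035,0],[0,0,0,-0.015,0],[0,0,0,-0.005,0],[0,0,0,0,0]]]'
python3 -m creep '[[[-1,0,0,0,0],[-1,0,0,0,0],[-1,0,0,0,0],[-1,0,0,0,0]]]' 40
```

```text
t: 15.85
ee_pos: [0.6438, 0.2013, 0.1266]
tcp_rot: [0.0, 0.718, 0.696, 0.0]
contact_force: [-0.2, -0.8, 0.3]
opening: 0.0424
grip_force: 0.0
t: 16.25
ee_pos: [0.6456, 0.2011, 0.1289]
tcp_rot: [0.001, 0.718, 0.696, 0.002]
contact_force: [2.0, 1.6, 4.1]
opening: 0.0167
grip_force: 39.2
```

Gripped. I lower the board slowly.

```bash
python3 -m creep '[[[-1,0,0,-0.004,0],[-1,0,0,-0.005,0],[-1,0,0,-0.005,0],[-1,0,0,-0.005,0],[-1,-0.001,0,-0.005,0],[-1,-0.001,0,-0.005,0],[-1,-0.001,0,-0.005,0],[-1,-0.001,0,-0.005,0]]]'
python3 -m creep '[[[-1,-0.001,0,-0.005,0],[-1,0,0,-0.004,0],[-1,0,0,-0.002,0],[-1,0,0,0,0],[-1,0,0,0,0],[-1,0,0,0,0]]]'
python3 - <<'E'
from h import *
im,d=snapshot('top'); cv2.imwrite('pics/top4.png',im); P=cloud('top',d)
for u in [.05,.1,.2,.24]:
    p=np.array([.3976,-.0175])+[u*.9995,-u*.032]
    q=P[box(P,(p[0]-.004,p[0]+.004),(p[1]-.03,p[1]+.03),(.05,.2))]; print(u,np.median(q[:,2]).round(4))
E
```

```text
t: 17.05
ee_pos: [0.6424, 0.2011, 0.0891]
tcp_rot: [0.001, 0.718, 0.696, 0.003]
contact_force: [6.0, 2.2, 3.6]
opening: 0.0167
grip_force: 40.6
t: 17.65
ee_pos: [0.6408, 0.2012, 0.0795]
tcp_rot: [0.001, 0.718, 0.696, 0.002]
contact_force: [0.2, 1.2, 11.4]
opening: 0.0165
grip_force: 41.8
0.05 0.1254
0.1 0.122
0.2 0.094
0.24 0.0858
```

View pics/top4.png

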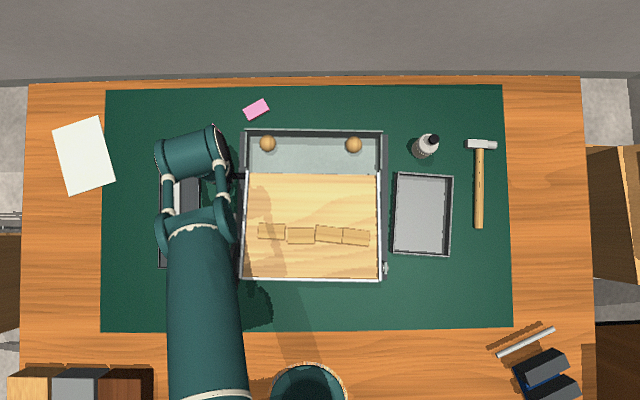

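The board is fully down, and both knobs are in the catch tray at (268,143) and (353,144). All four plates are still on the board at row ~235. On an 11° slope vertical fingers can't get hold of a 14 mm plate's lower edge. I therefore raise the board partway (~0.06 rad, still not level) for the plate picking, and finish levelling it afterwards as ordered.

```bash
python3 -m creep '[[[-1,0.0005,0,0.004,0],[-1,0.001,0,0.006,0],[-1,0.001,0,0.006,0],[-1,0.001,0,0.006,0],[-1,0.001,0,0.006,0],[-1,0,0,0.004,0],[-1,0,0,0,0],[-1,0,0,0,0]]]' 60
```

```text
t: 18.5
ee_pos: [0.6446, 0.2011, 0.1067]
tcp_rot: [0.001, 0.718, 0.696, 0.002]
contact_force: [9.3, 3.8, -7.8]
opening: 0.0166
grip_force: 59.1
```

```bash
python3 -m creep '[[[-1,0,0,0.003,0],[-1,0,0,0.002,0],[-1,0,0,0,0],[-1,0,0,0,0]]]'
python3 - <<'E'
from h import *
s=get_state(); print(s['ee_pos'])
im,d=snapshot('top'); P=cloud('top',d)
O=np.array([.3976,-.0175]); R=Rotation.from_euler('z',-1.85,degrees=True).as_matrix()[:2,:2]
uy=(P[...,:2]-O)@R
m=(uy[...,0]>.0)&(uy[...,0]<.24)&(abs(uy[...,1])<.14)&(P[...,2]>.1)&(P[...,2]<.15)
f=np.polyfit(uy[m][:,0],P[m][:,2],1)
for _ in range(4):
    r=P[...,2]-np.polyval(f,uy[...,0]); g=m&(abs(r)<.003); f=np.polyfit(uy[g][:,0],P[g][:,2],1)
print(f)
b=m&(r>.009)&(r<.018); k,l,st,_=cv2.connectedComponentsWithStats(b.astype(np.uint8))
for i in range(1,k):
    if st[i,4]>100: print(st[i],rect(P,l==i))
E
```

```text
t: 18.9
ee_pos: [0.6449, 0.2011, 0.1112]
tcp_rot: [0.001, 0.718, 0.696, 0.002]
contact_force: [10.0, 4.2, -11.1]
opening: 0.0156
grip_force: 58.9
[0.64492747 0.20105115 0.11118294]
[-0.07475011  0.13521879]
[257 222  28  17 396] ('n', 396, 'c', array([490.4,  82.4]), 's', array([67.6, 39.8]), 'a', 86.27, 'z', 0.1425)
[ 287  225   79   21 1198] ('n', 1198, 'c', array([477.8, -59.4]), 's', array([199.7,  48.3]), 'a', 87.68, 'z', 0.143)
```

```bash
python3 -m creep '[[[-0.4,0,0,0,0],[0,0,0,0,0],[0.1,0,0,0,0],[0.1,0,0,0,0],[0.1,0,0,0.03,0],[0.1,0,0,0.045,0],[0.1,0,0,0.045,0],[0.1,0,0,0.045,0]]]'
cat > look.py <<'E'
from h import *
O=np.array([.3976,-.0175]); R=Rotation.from_euler('z',-1.85,degrees=True).as_matrix()[:2,:2]
def go(tag):
    s=get_state(); print(s['ee_pos'])
    im,d=snapshot('top'); P=cloud('top',d); cv2.imwrite(f'pics/{tag}.png',im)
    uy=(P[...,:2]-O)@R
    m=(uy[...,0]>.0)&(uy[...,0]<.24)&(abs(uy[...,1])<.168)&(P[...,2]>.1)&(P[...,2]<.16)
    f=np.polyfit(uy[m][:,0],P[m][:,2],1)
    for _ in range(5):
        r=P[...,2]-np.polyval(f,uy[...,0]); g=m&(abs(r)<.003); f=np.polyfit(uy[g][:,0],P[g][:,2],1)
    print('board tilt',-f[0].round(4))
    b=m&(r>.009)&(r<.018); k,l,st,_=cv2.connectedComponentsWithStats(b.astype(np.uint8))
    for i in range(1,k):
        if st[i,4]>100: print(st[i],rect(P,l==i))
    return im,P
E
python3 - <<'E'
from look import *
im,P=go('top5')
print('bin',rect(P,box(P,(.38,.665),(-.46,-.22),(.046,.056))))
print('rod',rect(P,box(P,(.40,.67),(.33,.41),(.0185,.03))))
c=im[205:260,240:390]; 
ci=camera_info('wrist'); iw,d=snapshot('wrist')
cv2.imwrite('pics/p5.png',np.hstack([cv2.resize(c,(400,250),interpolation=cv2.INTER_CUBIC),cv2.resize(iw,(400,250))]))
E
```

```text
t: 19.75
ee_pos: [0.6425, 0.2002, 0.2798]
tcp_rot: [-0.0, 0.718, 0.696, -0.0]
contact_force: [2.0, -0.0, -1.6]
opening: 0.0476
grip_force: 0.0
[0.64252471 0.2002007  0.27984488]
board tilt 0.0739
[257 222  28  17 409] ('n', 409, 'c', array([490.4,  82.2]), 's', array([67.5, 39.9]), 'a', 86.3, 'z', 0.1422)
[ 287  225   83   21 1256] ('n', 1256, 'c', array([477.7, -64.3]), 's', array([210.3,  48.2]), 'a', 87.67, 'z', 0.143)
bin ('n', 485, 'c', array([ 530. , -333.8]), 's', array([163. , 228.3]), 'a', 84.92, 'z', 0.0496)
rod ('n', 260, 'c', array([577.5, 368.6]), 's', array([133.1,  18.4]), 'a', 0.65, 'z', 0.0215)
```

View pics/p5.png

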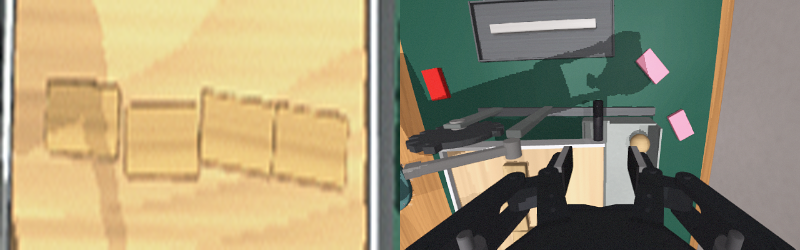

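Four beech plates are on the board: the left crop shows centres at about (82,118), (162,140), (237,132) and (312,148), with plates 3 and 4 touching. The wrist half shows the rod in its tray. I pick plate 1 first and work out the other centres on the way.

```bash
python3 -m creep '[[[0.3,0,-0.04,0,-1.8],[0.3,0,-0.04,0,0],[0.3,-0.02,-0.035,0,0],[0.3,-0.045,-0.003,0,0],[0.3,-0.045,0,0,0],[0.3,-0.042,0,-0.02,0],[0.3,0,0,-0.04,0],[0.3,0,0,-0.035,0]]]'
python3 -m creep '[[[0.3,0,0,-0.02,0],[0.3,0,0,-0.012,0],[0.3,0,0,0,0],[0.3,0,0,0,0]]]'
python3 - <<'E'
from h import *
for p in [(300.7,235.8),(328.9,234),(357,237.5)]: print(onz('top',p,.143).round(4))
print(get_state()['ee_pos'])
E
```

```text
t: 20.65
ee_pos: [0.4899, 0.0823, 0.183]
tcp_rot: [0.001, 0.729, 0.685, 0.001]
contact_force: [0.7, 0.3, -0.7]
opening: 0.0556
grip_force: 0.0
t: 21.05
ee_pos: [0.4918, 0.0825, 0.152]
tcp_rot: [0.0, 0.729, 0.684, 0.0]
contact_force: [-0.7, 0.6, 0.2]
opening: 0.0557
grip_force: 0.0
[0.4755 0.0052 0.143 ]
[ 0.4791 -0.0666  0.143 ]
[ 0.4692 -0.1381  0.143 ]
[0.49175087 0.08246853 0.15199774]
```

```bash
python3 -m creep '[[[0.3,0,0,-0.009,0],[0.3,0,0,0,0],[-1,0,0,0,0],[-1,0,0,0,0],[-1,0,0,0,0],[-1,0,0,0,0]]]' 40
```

```text
t: 21.65
ee_pos: [0.4917, 0.0825, 0.1429]
tcp_rot: [0.0, 0.729, 0.684, 0.001]
contact_force: [-0.7, 0.3, 1.8]
opening: 0.0385
grip_force: 40.4
```

```bash
python3 -m creep '[[[-1,0,0,0.03,0],[-1,0,-0.01,0.04,0],[-1,0.01,-0.04,0.02,0],[-1,0.01,-0.047,0,0],[-1,0.01,-0.047,0,0],[-1,0.01,-0.047,0,0],[-1,0.01,-0.047,0,0],[-1,0.01,-0.047,0,0]]]'
python3 -m creep '[[[-1,0.01,-0.047,0,-1],[-1,0.01,-0.047,0,0],[-1,0.01,-0.047,0,0],[-1,0,-0.032,-0.02,0],[-1,0,0,-0.04,0],[-1,0,0,-0.04,0],[-1,0,0,-0.04,0],[-1,0,0,-0.04,0]]]'
```

```text
t: 22.45
ee_pos: [0.551, -0.2044, 0.232]
tcp_rot: [-0.0, 0.729, 0.684, 0.0]
contact_force: [0.6, 0.7, -0.8]
opening: 0.0385
grip_force: 40.5
t: 23.25
ee_pos: [0.5807, -0.3756, 0.0503]
tcp_rot: [-0.0, 0.735, 0.678, -0.0]
contact_force: [0.2, 0.3, -0.2]
opening: 0.0385
grip_force: 40.5
```

```bash
python3 -m creep '[[[-1,0,0,-0.02,0],[-1,0,0,-0.006,0],[-1,0,0,0,0],[0.1,0,0,0,0],[0.1,0,0,0,0],[0.2,0,0,0.03,0],[0.2,0,0,0.045,0],[0.2,0,0,0.045,0]]]'
python3 -m creep '[[[0.3,-0.01,0.02,0.04,3],[0.3,-0.012,0.045,0.01,0],[0.3,-0.012,0.045,0,0],[0.3,-0.012,0.045,0,0],[0.3,-0.012,0.045,0,0],[0.3,-0.012,0.045,0,0],[0.3,-0.012,0.045,0,0],[0.3,-0.012,0.045,0,0]]]'
python3 -m creep '[[[0.3,-0.012,0.045,0,0],[0.3,0,0.001,0,0],[0.3,0,0,0,0]]]'
python3 - <<'E'
from h import *
s=get_state(); print(s['ee_pos'])
im,d=snapshot('wrist'); cv2.imwrite('pics/w6.png',im)
im,d=snapshot('side'); P=cloud('side',d)
print(rect(P,box(P,(.52,.64),(-.43,-.31),(.012,.03))))
E
```

```text
t: 24.05
ee_pos: [0.5812, -0.3756, 0.1487]
tcp_rot: [0.0, 0.735, 0.678, 0.0]
contact_force: [1.3, -0.9, 0.8]
opening: 0.0512
grip_force: 0.0
t: 24.85
ee_pos: [0.4873, -0.0391, 0.1985]
tcp_rot: [0.002, 0.717, 0.697, 0.001]
contact_force: [0.6, 1.1, -0.2]
opening: 0.0558
grip_force: 0.0
t: 25.15
ee_pos: [0.4758, 0.0064, 0.1982]
tcp_rot: [0.002, 0.716, 0.698, 0.001]
contact_force: [-0.0, -0.8, 0.5]
opening: 0.0557
grip_force: 0.0
[0.47577767 0.00635932 0.19815095]
('n', 286, 'c', array([ 580.5, -377.5]), 's', array([ 85.3, 116.5]), 'a', 87.86, 'z', 0.0196)
```

Plate 1 is in the bin, its top at z 0.0196. Now plate 2.

```bash
python3 -m creep '[[[0.3,0,0,-0.03,0],[0.3,0,0,-0.018,0],[0.3,0,0,-0.006,0],[0.3,0,0,0,0],[-1,0,0,0,0],[-1,0,0,0,0],[-1,0,0,0,0],[-1,0,0,0,0]]]' 40
python3 -m creep '[[[-1,0,0,0.03,0],[-1,0.01,-0.03,0.035,0],[-1,0.014,-0.04,0.02,0],[-1,0.014,-0.044,0,0],[-1,0.014,-0.044,0,0],[-1,0.014,-0.044,0,-1],[-1,0.014,-0.044,0,-2],[-1,0.014,-0.044,0,0]]]'
```

```text
t: 26.05
ee_pos: [0.4763, 0.0052, 0.1436]
tcp_rot: [0.001, 0.717, 0.697, 0.001]
contact_force: [1.5, -1.6, 3.3]
opening: 0.0384
grip_force: 40.4
t: 26.85
ee_pos: [0.5694, -0.2861, 0.2272]
tcp_rot: [-0.0, 0.735, 0.678, 0.0]
contact_force: [0.4, -1.1, -0.3]
opening: 0.0385
grip_force: 40.3
```

```bash
python3 -m creep '[[[-1,0.0185,-0.0125,-0.03,0],[-1,0,0,-0.045,0],[-1,0,0,-0.045,0],[-1,0,0,-0.045,0],[-1,0,0,-0.03,0],[-1,0,0,-0.008,0],[-1,0,0,0,0],[0.1,0,0,0,0]]]'
python3 -m creep '[[[0.1,0,0,0,0],[0.2,0,0,0.03,0],[0.2,0,0,0.045,0],[0.2,0,0,0.045,0],[0.3,-0.01,0.02,0.04,-3],[0.3,-0.019,0.04,0.013,0],[0.3,-0.019,0.042,0,0],[0.3,-0.019,0.042,0,0]]]'
python3 -m creep '[[[0.3,-0.019,0.042,0,0],[0.3,-0.019,0.042,0,0],[0.3,-0.003,0.005,0,0],[0.3,0,0,0,0]]]'
```

```text
t: 27.65
ee_pos: [0.5889, -0.2978, 0.0263]
tcp_rot: [0.001, 0.735, 0.678, 0.0]
contact_force: [1.0, 0.1, 0.2]
opening: 0.0471
grip_force: 0.0
t: 28.45
ee_pos: [0.5201, -0.1518, 0.1978]
tcp_rot: [0.0, 0.753, 0.658, 0.0]
contact_force: [0.2, 0.4, -0.2]
opening: 0.0552
grip_force: 0.0
t: 28.85
ee_pos: [0.479, -0.0629, 0.1969]
tcp_rot: [-0.0, 0.752, 0.66, -0.0]
contact_force: [0.1, 0.0, -0.2]
opening: 0.0551
grip_force: 0.0
```

```bash
python3 - <<'E'
from look import *
try: go('top6')
except Exception as ex: print(ex)
for c in ['side','wrist']:
    ci=camera_info(c); im,d=snapshot(c); P=cloud(c,d,ci); cv2.imwrite(f'pics/{c}6.png',im)
    uy=(P[...,:2]-O)@R; r=P[...,2]-(.1352-.0739*uy[...,0])
    b=(uy[...,0]>.02)&(uy[...,0]<.2)&(abs(uy[...,1])<.15)&(r>.009)&(r<.018)
    k,l,st,_=cv2.connectedComponentsWithStats(b.astype(np.uint8))
    for i in range(1,k):
        if st[i,4]>80: print(c,st[i],rect(P,l==i))
E
```

```text
[ 0.47895167 -0.06289708  0.1969309 ]
board tilt 0.075
side [339 198  39  30 314] ('n', 314, 'c', array([472.1, -99.2]), 's', array([144. ,  42.8]), 'a', 81.51, 'z', 0.1437)
wrist [ 291  169   57  162 8506] ('n', 8506, 'c', array([476.1, -96.1]), 's', array([129.9,  39.7]), 'a', 83.25, 'z', 0.144)
```

```bash
python3 -m creep '[[[0.3,0,-0.002,-0.03,0],[0.3,0,0,-0.018,0],[0.3,0,0,-0.005,0],[0.3,0,0,0,0],[-1,0,0,0,0],[-1,0,0,0,0],[-1,0,0,0,0],[-1,0,0,0,0]]]' 40
python3 -m creep '[[[-1,0,0,0.03,0],[-1,0,0,0.04,0],[-1,0,-0.04,0.02,0],[-1,0,-0.046,0,3],[-1,0,-0.046,0,0],[-1,0,-0.046,0,0],[-1,0,-0.046,0,0],[-1,0,-0.046,0,0]]]'
python3 -m creep '[[[-1,-0.007,-0.031,-0.03,0],[-1,0,0,-0.045,0],[-1,0,0,-0.045,0],[-1,0,0,-0.04,0],[-1,0,0,-0.03,0],[-1,0,0,-0.016,0],[-1,0,0,0,0],[-1,0,0,0,0]]]'
```

```text
t: 29.8
ee_pos: [0.4807, -0.0664, 0.1455]
tcp_rot: [0.001, 0.752, 0.659, 0.001]
contact_force: [0.4, -0.7, 3.4]
opening: 0.0385
grip_force: 40.5
t: 30.6
ee_pos: [0.4793, -0.3376, 0.2344]
tcp_rot: [0.0, 0.735, 0.678, 0.0]
contact_force: [1.1, 0.2, -0.0]
opening: 0.0379
grip_force: 40.4
t: 31.4
ee_pos: [0.4734, -0.3676, 0.0294]
tcp_rot: [0.001, 0.735, 0.678, 0.0]
contact_force: [0.6, -0.3, -0.1]
opening: 0.0381
grip_force: 40.4
```

```bash
python3 -m creep '[[[-1,0,0,-0.003,0],[0.1,0,0,0,0],[0.1,0,0,0,0],[0.2,0,0,0.03,0],[0.2,0,0,0.045,0],[0.2,0,0,0.045,0],[0.3,0,0.025,0.04,-3],[0.3,0,0.045,0.012,0]]]'
python3 -m creep '[[[0.3,-0.001,0.045,0,0],[0.3,-0.001,0.045,0,0],[0.3,-0.001,0.045,0,0],[0.3,-0.001,0.029,0,0],[0.3,0,0,0,0],[0.3,0,0,0,0]]]'
python3 - <<'E'
from look import *
print(get_state()['ee_pos'])
for c in ['side','wrist']:
    ci=camera_info(c); im,d=snapshot(c); P=cloud(c,d,ci); cv2.imwrite(f'pics/{c}7.png',im)
    uy=(P[...,:2]-O)@R; r=P[...,2]-(.1352-.0739*uy[...,0])
    b=(uy[...,0]>.02)&(uy[...,0]<.2)&(abs(uy[...,1])<.15)&(r>.009)&(r<.018)
    k,l,st,_=cv2.connectedComponentsWithStats(b.astype(np.uint8))
    for i in range(1,k):
        if st[i,4]>80: print(c,st[i],rect(P,l==i))
E
```

```text
t: 32.2
ee_pos: [0.4759, -0.3005, 0.2046]
tcp_rot: [0.006, 0.754, 0.657, 0.001]
contact_force: [1.4, 0.1, 0.7]
opening: 0.0554
grip_force: 0.0
t: 32.8
ee_pos: [0.4689, -0.1328, 0.1981]
tcp_rot: [0.001, 0.752, 0.659, 0.0]
contact_force: [1.1, -0.3, -0.4]
opening: 0.0557
grip_force: 0.0
[ 0.4689304  -0.13277906  0.19809474]
side [354 196  24  18 203] ('n', 203, 'c', array([ 469.8, -134.2]), 's', array([72.8, 42.3]), 'a', 82.05, 'z', 0.1439)
wrist [ 294  170   59   95 5144] ('n', 5144, 'c', array([ 471. , -136.1]), 's', array([69.7, 40. ]), 'a', 82.22, 'z', 0.1443)
```

```bash
python3 -m creep '[[[0.3,0.001,-0.002,-0.03,0],[0.3,0,0,-0.018,0],[0.3,0,0,-0.006,0],[0.3,0,0,0,0],[-1,0,0,0,0],[-1,0,0,0,0],[-1,0,0,0,0],[-1,0,0,0,0]]]' 40
python3 -m creep '[[[-1,0,0,0.03,0],[-1,0,0,0.04,0],[-1,0.002,-0.04,0.02,0],[-1,0.002,-0.045,0,3],[-1,0.002,-0.045,0,0],[-1,0.002,-0.026,-0.02,0],[-1,0,0,-0.045,0],[-1,0,0,-0.045,0]]]'
python3 -m creep '[[[-1,0,0,-0.045,0],[-1,0,0,-0.035,0],[-1,0,0,-0.014,0],[-1,0,0,0,0],[0.1,0,0,0,0],[0.1,0,0,0,0],[0.1,0,0,0.03,0],[0.1,0,0,0.045,0]]]'
python3 -m creep '[[[0,0,0.01,0.045,0],[0,0,0.02,0.045,0],[0,0,0.02,0.04,0],[0,0,0,0,0]]]'
python3 - <<'E'
from look import *
im,P=go('top8')
print('bin',rect(P,box(P,(.42,.64),(-.42,-.25),(.012,.03))))
b=box(P,(.42,.64),(-.41,-.25),(.012,.03)); k,l,st,_=cv2.connectedComponentsWithStats(b.astype(np.uint8))
for i in range(1,k):
    if st[i,4]>60: print(st[i],rect(P,l==i))
print('rod',rect(P,box(P,(.40,.67),(.32,.42),(.0185,.03))))
E
```

```text
t: 33.7
ee_pos: [0.4706, -0.1356, 0.1445]
tcp_rot: [0.001, 0.752, 0.659, 0.0]
contact_force: [1.2, -1.4, 2.6]
opening: 0.0383
grip_force: 40.5
t: 34.5
ee_pos: [0.4786, -0.2929, 0.1235]
tcp_rot: [0.002, 0.736, 0.677, 0.001]
contact_force: [0.6, -1.0, -1.5]
opening: 0.0385
grip_force: 40.5
t: 35.3
ee_pos: [0.4763, -0.29, 0.1043]
tcp_rot: [-0.002, 0.735, 0.678, -0.0]
contact_force: [0.5, -0.3, 0.2]
opening: 0.0466
grip_force: 0.0
t: 35.7
ee_pos: [0.4822, -0.2416, 0.2449]
tcp_rot: [0.008, 0.734, 0.679, 0.003]
contact_force: [0.6, 0.2, 0.9]
opening: 0.0426
grip_force: 0.0
[ 0.48217708 -0.24159634  0.2448547 ]
board tilt 0.0752
bin ('n', 453, 'c', array([ 530.5, -332.5]), 's', array([159.6, 218.8]), 'a', 85.04, 'z', 0.019)
[422 189  25  14 202] ('n', 202, 'c', array([ 583. , -375.2]), 's', array([70.4, 35. ]), 'a', 86.42, 'z', 0.0187)
[395 225   7  14  68] ('n', 68, 'c', array([ 481.5, -267.4]), 's', array([15.5, 38.9]), 'a', 82.93, 'z', 0.018)
rod ('n', 398, 'c', array([531., 389.]), 's', array([ 61.2, 238.6]), 'a', 89.94, 'z', 0.0217)
```

View pics/top8.png

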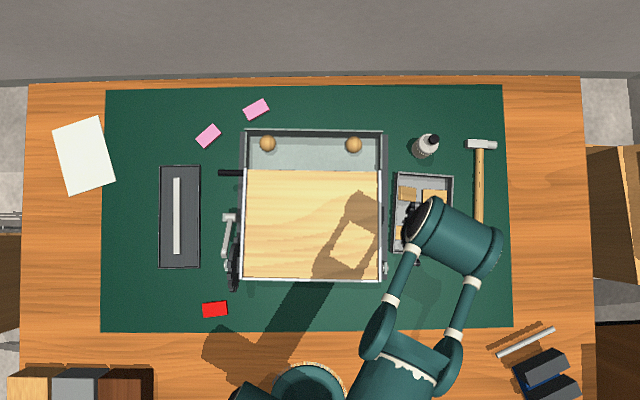

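The board is empty. Two plates show in the bin at (407,193) and (433,196), with the other two under the arm, and the rod is in its tray at (177,215). I go back to the grip bar.

```bash
python3 -m creep '[[[0,0.025,0.038,0.005,1],[0,0.025,0.038,0,1],[0,0.025,0.038,0,1],[0,0.025,0.038,0,0],[0,0.025,0.038,0,0],[0,0.025,0.038,0,0],[0,0.01,0.045,0,0],[0,0,0.045,0,0]]]'
python3 -m creep '[[[0,0.001,0.045,0,0],[0,0,0.045,0,0],[0,0,0.032,0,0],[0,0,0,-0.04,0],[0,0,0,-0.04,0],[0,0,0,-0.02,0],[0,0,0,0,0]]]'
python3 - <<'E'
from h import *
s=get_state(); print(s['ee_pos'],s['tcp_rot'])
for c in ['side','wrist']:
    ci=camera_info(c); im,d=snapshot(c); P=cloud(c,d,ci); b=box(P,(.60,.69),(.165,.23),(.108,.13))
    if b.sum()>20: print(c,rect(P,b),np.percentile(P[b],[2,98],axis=0).round(4).tolist())
E
```

```text
t: 36.55
ee_pos: [0.6387, 0.0783, 0.2387]
tcp_rot: [0.0, 0.717, 0.697, 0.0]
contact_force: [-0.4, 0.1, -0.8]
opening: 0.0427
grip_force: 0.0
t: 37.25
ee_pos: [0.635, 0.1979, 0.1339]
tcp_rot: [-0.002, 0.717, 0.697, -0.004]
contact_force: [-0.6, -0.2, -0.1]
opening: 0.0432
grip_force: 0.0
[0.63504971 0.19785817 0.1339435 ] [-0.00222763  0.716896    0.69716442 -0.00411459]
side ('n', 88, 'c', array([646.4, 197. ]), 's', array([23.5, 59.5]), 'a', 9.12, 'z', 0.1238) [[0.6343, 0.1721, 0.1127], [0.6571, 0.2256, 0.1293]]
wrist ('n', 3067, 'c', array([644.5, 194.5]), 's', array([59.3, 17.9]), 'a', 88.33, 'z', 0.1258) [[0.6357, 0.1666, 0.1175], [0.6528, 0.2236, 0.1278]]
```

```bash
python3 -m creep '[[[0,0.009,0.002,0,0],[0,0,0,0,0],[0,0,0,-0.015,0],[0,0,0,-0.008,0],[0,0,0,0,0]]]'
python3 -m creep '[[[-1,0,0,0,0],[-1,0,0,0,0],[-1,0,0,0,0],[-1,0,0,0.002,0],[-1,0,0,0.004,0],[-1,0,0,0.004,0],[-1,0,0,0.004,0],[-1,0,0,0.004,0]]]' 60
```

```text
t: 37.85
ee_pos: [0.6458, 0.2004, 0.1136]
tcp_rot: [-0.001, 0.717, 0.697, -0.002]
contact_force: [-0.6, -0.4, 0.1]
opening: 0.0429
grip_force: 0.0
t: 38.65
ee_pos: [0.6457, 0.2008, 0.133]
tcp_rot: [-0.001, 0.717, 0.697, -0.002]
contact_force: [-5.1, 1.2, -8.8]
opening: 0.0156
grip_force: 58.6
```

```bash
python3 -m creep '[[[-1,0,0,0.002,0],[-1,0,0,0.001,0],[-1,0,0,0,0],[-1,0,0,0,0]]]'
python3 - <<'E'
from look import *
try: go('top9')
except Exception as e: print(e)
s=get_state(); print(s['contact_force'])
E
```

```text
t: 39.05
ee_pos: [0.6457, 0.2008, 0.1363]
tcp_rot: [-0.001, 0.717, 0.697, -0.002]
contact_force: [-6.5, 1.5, -8.7]
opening: 0.0157
grip_force: 58.7
[0.64571474 0.20080119 0.13633929]
board tilt -0.0061
[-5.59158001  1.188249   -8.44919306]
```

```bash
python3 -m creep '[[[-1,0,0,0.002,0],[-1,0,0,0,0],[-1,0,0,0,0],[-0.4,0,0,0,0],[0,0,0,0,0],[0.1,0,0,0,0],[0.1,0,0,0,0],[0.1,0,0,0.03,0]]]'
python3 -m creep '[[[0.1,0,0,0.04,0],[0.1,0,0,0.045,0],[0.2,-0.02,0.04,0.01,-8.5],[0.2,-0.025,0.038,0,-8.5],[0.2,-0.025,0.038,0,-8.5],[0.2,-0.025,0.038,0,-8.5],[0.2,-0.013,0.014,0,-8.5],[0.2,0,0,0,-8.5]]]'
python3 -m creep '[[[0.2,0,0,0,-8.5],[0.2,0,0,0,-8.5],[0.2,0,0,0,-8.5],[0.2,0,0,0,-8.5],[0.2,0,0,0,-3],[0.2,0,0,0,0],[0.2,0,0,0,0]]]'
python3 - <<'E'
from look import *
im,P=go('top10'); s=get_state(); print(s['tcp_rot'])
b=box(P,(.42,.64),(-.42,-.25),(.014,.03)); k,l,st,_=cv2.connectedComponentsWithStats(b.astype(np.uint8))
for i in range(1,k):
    if st[i,4]>60: print('bin',st[i],rect(P,l==i))
ci=camera_info('wrist'); im,d=snapshot('wrist'); P=cloud('wrist',d,ci)
m=box(P,(.38,.7),(.32,.42),(.0185,.03)).astype(np.uint8); k,l,st,_=cv2.connectedComponentsWithStats(m)
for i in range(1,k):
    if st[i,4]>200: print('rod',st[i],rect(P,l==i))
E
```

```text
t: 39.9
ee_pos: [0.645, 0.1999, 0.1653]
tcp_rot: [-0.002, 0.717, 0.697, -0.003]
contact_force: [-0.7, -0.6, -0.5]
opening: 0.047
grip_force: 0.0
t: 40.7
ee_pos: [0.5379, 0.3718, 0.2653]
tcp_rot: [-0.001, 0.948, 0.319, 0.001]
contact_force: [0.2, -0.9, 0.6]
opening: 0.0513
grip_force: 0.0
t: 41.4
ee_pos: [0.54, 0.369, 0.2649]
tcp_rot: [-0.0, 1.0, 0.004, 0.001]
contact_force: [-0.2, -0.2, 0.1]
opening: 0.0512
grip_force: 0.0
[0.54000047 0.36898322 0.26487904]
board tilt -0.0145
[-2.24239088e-04  9.99991808e-01  4.01910745e-03  4.24517707e-04]
bin [421 178  30  75 788] ('n', 788, 'c', array([ 529.7, -373.6]), 's', array([ 75.5, 212.3]), 'a', 85.02, 'z', 0.0189)
bin [395 225  24  15 315] ('n', 315, 'c', array([ 478.7, -292.5]), 's', array([67.7, 39.8]), 'a', 85.38, 'z', 0.0188)
rod [ 313   85   14  162 2110] ('n', 2110, 'c', array([536.8, 368.6]), 's', array([218.6,  17.4]), 'a', 0.83, 'z', 0.0227)
```

```bash
python3 -m creep '[[[0.2,-0.003,0,-0.04,0],[0.2,0,0,-0.045,0],[0.2,0,0,-0.045,0],[0.2,0,0,-0.045,0],[0.2,0,0,-0.04,0],[0.2,0,0,-0.02,0],[0.2,0,0,-0.01,0],[0.2,0,0,0,0]]]'
python3 -m creep '[[[-1,0,0,0,0],[-1,0,0,0,0],[-1,0,0,0,0],[-1,0,0,0,0],[-1,0,0,0,0],[-1,0,0,0.02,0],[-1,0,0,0.04,0],[-1,0,0,0.045,0]]]' 100
python3 - <<'E'
from h import *
im,d=snapshot('top'); P=cloud('top',d)
cv2.imwrite('pics/bin.png',cv2.resize(im[160:265,380:470],(514,600),interpolation=cv2.INTER_CUBIC))
E
```

```text
t: 42.3
ee_pos: [0.5358, 0.3683, 0.0177]
tcp_rot: [0.001, 1.0, 0.004, -0.001]
contact_force: [-0.6, -0.0, 0.6]
opening: 0.0514
grip_force: 0.0
t: 43.1
ee_pos: [0.5349, 0.3678, 0.1233]
tcp_rot: [0.001, 1.0, 0.003, -0.002]
contact_force: [0.3, 0.1, -1.8]
opening: 0.0145
grip_force: 98.3
```

View pics/bin.png

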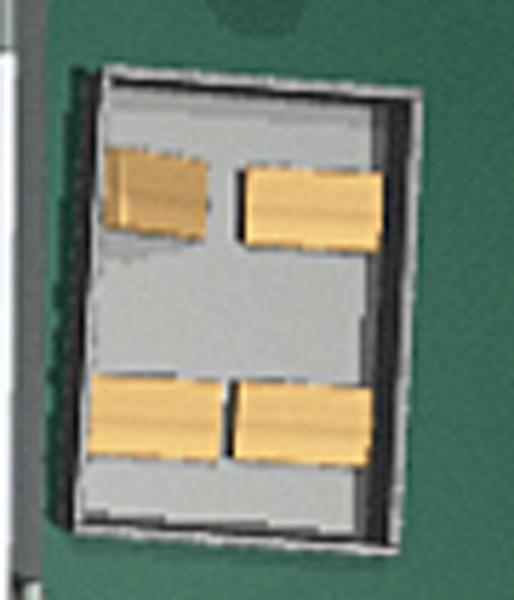

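The plate at upper left of the bin (155,195) leans against the left wall; the other three lie flat. I'll deal with it after the pawl. Next I raise and turn the rod and bring it above the raised pawl.

```bash
python3 -m creep '[[[-1,0,0,0.045,0],[-1,0,0,0.045,4],[-1,0,0,0.045,8.5],[-1,0,0,0.045,8.5],[-1,0,0,0.01,8.5],[-1,-0.01,0,0,8.5],[-1,-0.01,0,0,8.5],[-1,-0.01,0,0,8.5]]]'
python3 -m creep '[[[-1,-0.01,0,0,8.5],[-1,-0.01,0,0,8.5],[-1,-0.01,0,0,8.5],[-1,-0.005,0,0,7.5],[-1,0,0,0,0],[-1,0,0,0,0]]]'
python3 - <<'E'
from h import *
s=get_state(); e=s['ee_pos']; print(e,s['tcp_rot'],s['joints'])
ci=camera_info('wrist'); im,d=snapshot('wrist'); P=cloud('wrist',d,ci)
for a in [-.02,.02,.06,.1]:
    q=P[box(P,(e[0]-.03,e[0]+.03),(e[1]+a-.004,e[1]+a+.004),(e[2]-.02,e[2]+.035))]
    if len(q)>5: print(a,np.median(q,axis=0).round(4))
im,d=snapshot('top'); P=cloud('top',d)
for x in np.arange(.43,.54,.02):
    q=P[box(P,(x-.005,x+.005),(.165,.182),(.14,.29))]; print(round(x,3),q[:,2].max().round(3) if len(q) else 0, end=' | ')
b=box(P,(.565,.615),(-.345,-.262),(.012,.047))
for y in np.arange(-.34,-.26,.01):
    q=P[b&(abs(P[...,1]-y)<.005)]; print('B',round(y,3),len(q),np.median(q,axis=0).round(4) if len(q) else '')
E
```

```text
t: 43.95
ee_pos: [0.5061, 0.3688, 0.3144]
tcp_rot: [-0.0, 0.884, 0.467, 0.0]
contact_force: [-0.2, -0.2, -2.2]
opening: 0.0144
grip_force: 98.5
t: 44.55
ee_pos: [0.4716, 0.3689, 0.3143]
tcp_rot: [0.0, 0.718, 0.696, 0.0]
contact_force: [-0.5, 0.3, -3.0]
opening: 0.0144
grip_force: 98.5
[0.47157695 0.36889853 0.31429971] [7.10425239e-05 7.17970985e-01 6.96073000e-01 1.93810531e-04] [ 6.22280508e-01  8.26611196e-02  1.67767709e+00 -8.50512083e-05
  1.38085014e+00  6.53266215e-01]
-0.02 [0.471  0.3488 0.3153]
0.02 [0.4721 0.389  0.315 ]
0.06 [0.4731 0.429  0.3149]
0.1 [0.4743 0.469  0.3148]
0.43 0.258 | 0.45 0.263 | 0.47 0.247 | 0.49 0.235 | 0.51 0.217 | 0.53 0.208 | B -0.34 24 [ 0.5806 -0.3423  0.0183]
B -0.33 0 
B -0.32 24 [ 0.5879 -0.3174  0.0197]
B -0.31 31 [ 0.5902 -0.309   0.0273]
B -0.3 36 [ 0.5843 -0.3013  0.035 ]
B -0.29 37 [ 0.5862 -0.2908  0.0429]
B -0.28 0 
B -0.27 1 [ 0.6121 -0.2658  0.0451]
B -0.26 2 [ 0.5937 -0.2623  0.0457]
```

```bash
python3 -m creep '[[[-1,-0.002,-0.04,0,0],[-1,-0.002,-0.04,0,0],[-1,-0.001,-0.033,0,0],[-1,0,0,-0.015,0],[-1,0,0,-0.015,0],[-1,0,0,-0.01,0],[-1,0,0,-0.008,0],[-1,0,0,-0.008,0]]]'
python3 -m creep '[[[-1,0,0,-0.008,0],[-1,0,0,-0.008,0],[-1,0,0,-0.008,0],[-1,0,0,-0.006,0],[-1,0,0,-0.004,0],[-1,0,0,0,0],[-1,0,0,0,0]]]'
python3 - <<'E'
from h import *
s=get_state(); print(s['contact_force'],s['moment'])
im,d=snapshot('top'); P=cloud('top',d); cv2.imwrite('pics/top11.png',im)
for x in np.arange(.41,.54,.01):
    q=P[box(P,(x-.005,x+.005),(.165,.182),(.14,.29))]; print(round(x,3),q[:,2].max().round(4) if len(q) else 0, end=' | ')
E
```

```text
t: 45.45
ee_pos: [0.4665, 0.2567, 0.2572]
tcp_rot: [-0.0, 0.717, 0.697, -0.0]
contact_force: [0.1, -0.9, -1.4]
opening: 0.0144
grip_force: 98.6
t: 46.15
ee_pos: [0.4668, 0.2559, 0.2243]
tcp_rot: [0.0, 0.717, 0.697, 0.0]
contact_force: [-1.4, 0.4, -3.0]
opening: 0.0147
grip_force: 98.6
[-1.38794232  0.40860333 -3.02080097] [1.39619783e-02 5.42794624e-02 4.34810362e-05]
0.41 0.2055 | 0.42 0.2107 | 0.43 0.2101 | 0.44 0.2104 | 0.45 0.2081 | 0.46 0.2281 | 0.47 0.2272 | 0.48 0.2065 | 0.49 0.2075 | 0.5 0.2056 | 0.51 0.2039 | 0.52 0.2082 | 0.53 0.2075 | 0.54 0.1992 |
```

```bash
python3 -m creep '[[[-1,0,0,-0.002,0],[-1,0,0,-0.002,0],[-1,0,0,-0.001,0],[-1,0,0,0,0],[-1,0,0,0,0]]]'
python3 -m creep '[[[-1,0,0,-0.002,0],[-1,0,0,0,0],[-1,0,0,0,0]]]'
```

```text
t: 46.7
ee_pos: [0.4667, 0.256, 0.2194]
tcp_rot: [0.0, 0.717, 0.697, 0.0]
contact_force: [-0.3, -0.4, -0.9]
opening: 0.0142
grip_force: 98.6
t: 47.0
ee_pos: [0.4669, 0.2562, 0.2179]
tcp_rot: [0.0, 0.717, 0.697, 0.0]
contact_force: [-0.5, 1.8, 2.3]
opening: 0.0144
grip_force: 99.0
```

```bash
python3 -m creep '[[[-1,0,0,-0.002,0],[-1,0,0,-0.001,0],[-1,0,0,0,0],[-1,0,0,0,0]]]'
python3 - <<'E'
from h import *
s=get_state(); print(s['contact_force'],s['moment'])
im,d=snapshot('top'); P=cloud('top',d)
d0=np.load('top0.npy'); P0=cloud('top',d0)
for x in np.arange(.41,.55,.01):
    for p in (P0,P):
        q=p[box(p,(x-.005,x+.005),(.168,.179),(.14,.29))]; print(round(x,3),np.median(q[:,2]).round(4) if len(q) else 0, end=' ')
    print('|',end='')
E
```

```text
t: 47.4
ee_pos: [0.4671, 0.2564, 0.2155]
tcp_rot: [0.0, 0.717, 0.697, 0.001]
contact_force: [-1.7, 1.9, 5.7]
opening: 0.0144
grip_force: 99.6
[-1.69368307  1.92216554  5.73091166] [-0.30334634  0.36064991 -0.21767371]
0.41 0.1891 0.41 0.1874 |0.42 0.1943 0.42 0.1955 |0.43 0.1969 0.43 0.1952 |0.44 0.1989 0.44 0.1985 |0.45 0.1956 0.45 0.1979 |0.46 0.1992 0.46 0.2194 |0.47 0.201 0.47 0.219 |0.48 0.2018 0.48 0.2006 |0.49 0.201 0.49 0.2019 |0.5 0.2012 0.5 0.202 |0.51 0.2015 0.51 0.2017 |0.52 0.2035 0.52 0.2042 |0.53 0.2031 0.53 0.2033 |0.54 0.1972 0.54 0.1964 |0.55 0 0.55 0 |
```

The pawl profile matches its starting engaged state. Now the rod goes back to its tray.

```bash
python3 -m creep '[[[-1,0,0,0.02,0],[-1,0,0,0.02,0],[-1,0.001,0.038,0,0],[-1,0.001,0.04,0,0],[-1,0.002,0.035,0,0],[-1,0.013,0,0,-8.5],[-1,0.013,0,0,-8.5],[-1,0.013,0,0,-8.5]]]'
python3 -m creep '[[[-1,0.013,0,0,-8.5],[-1,0.01,0,0,-8.5],[-1,0.003,0,0,-8.5],[-1,0,0,0,-8.5],[-1,0,0,0,-8.5],[-1,0,0,0,-8.5],[-1,0,0,0,-8.5],[-1,0,0,0,-2.5]]]'
python3 -m creep '[[[-1,0,0,0,0],[-1,0,0,0,0]]]'
python3 - <<'E'
from h import *
s=get_state(); e=s['ee_pos']; print(e,s['tcp_rot'])
ci=camera_info('wrist'); im,d=snapshot('wrist'); P=cloud('wrist',d,ci)
for x in [.0,.02,.06,.1]:
    q=P[box(P,(e[0]+x-.004,e[0]+x+.004),(e[1]-.03,e[1]+.03),(e[2]-.02,e[2]+.02))]
    if len(q)>5: print(x,np.median(q,axis=0).round(4))
E
```

```text
t: 48.25
ee_pos: [0.5095, 0.3689, 0.2525]
tcp_rot: [0.0, 0.854, 0.52, -0.001]
contact_force: [-0.0, 0.0, -1.7]
opening: 0.0144
grip_force: 98.5
t: 49.05
ee_pos: [0.5353, 0.3683, 0.2525]
tcp_rot: [0.001, 1.0, 0.006, -0.001]
contact_force: [0.0, 0.5, -2.6]
opening: 0.0148
grip_force: 98.5
t: 49.25
ee_pos: [0.5354, 0.3685, 0.2532]
tcp_rot: [0.001, 1.0, 0.008, -0.001]
contact_force: [0.1, -0.3, -2.2]
opening: 0.0144
grip_force: 98.5
[0.53536134 0.36854162 0.25315125] [ 5.25481046e-04  9.99964391e-01  8.39996361e-03 -6.17586761e-04]
0.0 [0.5354 0.3676 0.2541]
0.02 [0.5553 0.3682 0.2537]
0.06 [0.5954 0.3686 0.2536]
0.1 [0.6354 0.3693 0.2535]
```

```bash
python3 -m creep '[[[-1,0,0,-0.04,0],[-1,0,0,-0.045,0],[-1,0,0,-0.045,0],[-1,0,0,-0.045,0],[-1,0,0,-0.035,0],[-1,0,0,-0.015,0],[-1,0,0,-0.005,0],[-1,0,0,0,0]]]'
python3 -m creep '[[[-0.3,0,0,-0.001,0],[-0.1,0,0,0,0],[0.2,0,0,0,0],[0.2,0,0,0,0],[0.2,0,0,0.02,0],[0.2,0,0,0.04,0],[0.2,0,0,0.045,0],[0.2,0,0,0.045,0]]]'
python3 -m creep '[[[-1,0,-0.01,0.045,8],[-1,0,-0.03,0.035,8],[-1,0,-0.045,0,8],[-1,0,-0.045,0,8],[-1,0,-0.045,0,8],[-1,0,-0.045,0,8],[-1,0,-0.045,0,8],[-1,0,-0.045,0,8]]]'
python3 - <<'E'
from h import *
print(get_state()['ee_pos'])
im,d=snapshot('side'); P=cloud('side',d); im,d=snapshot('top'); Pt=cloud('top',d)
for p in (P,Pt):
    m=box(p,(.41,.66),(.33,.41),(.0185,.03)); print('rod',rect(p,m))
    for y in np.arange(-.345,-.25,.01):
        q=p[box(p,(.57,.61),(y-.005,y+.005),(.006,.06))]; print(round(y,3),len(q),np.median(q[:,2]).round(3) if len(q) else '',end=' | ')
E
```

```text
t: 50.1
ee_pos: [0.5363, 0.3693, 0.0249]
tcp_rot: [-0.0, 1.0, 0.008, 0.0]
contact_force: [0.7, 0.4, -1.5]
opening: 0.0144
grip_force: 98.5
t: 50.9
ee_pos: [0.5353, 0.3687, 0.1748]
tcp_rot: [0.0, 1.0, 0.008, -0.0]
contact_force: [0.4, 0.1, -0.1]
opening: 0.0514
grip_force: 0.0
t: 51.7
ee_pos: [0.5354, 0.0577, 0.254]
tcp_rot: [0.0, 0.843, 0.538, 0.001]
contact_force: [0.9, -1.0, 0.2]
opening: 0.0002
grip_force: 0.0
[0.53540253 0.05770116 0.25400128]
rod ('n', 486, 'c', array([534.4, 369. ]), 's', array([219.8,  21.2]), 'a', 0.31, 'z', 0.0232)
-0.345 29 0.017 | -0.335 11 0.014 | -0.325 0  | -0.315 0  | -0.305 0  | -0.295 0  | -0.285 0  | -0.275 0  | -0.265 0  | -0.255 0  | rod ('n', 401, 'c', array([534.8, 369.9]), 's', array([218.6,  19.9]), 'a', 1.36, 'z', 0.0216)
-0.345 48 0.017 | -0.335 18 0.008 | -0.325 10 0.008 | -0.315 36 0.022 | -0.305 39 0.032 | -0.295 38 0.041 | -0.285 37 0.05 | -0.275 37 0.057 | -0.265 54 0.054 | -0.255 45 0.034 |
```

The rod is flat in the tray at (0.5345, 0.369). In the bin, plate B leans up on the left rim at about 40°. I mend this by pinching it across its 40 mm width, lifting it, and setting it down in the free middle of the bin.

```bash
python3 -m creep '[[[0.3,0.007,-0.045,0,8],[0.3,0.007,-0.045,0,8],[0.3,0.007,-0.045,0,4],[0.3,0.007,-0.045,0,0],[0.3,0.007,-0.045,0,0],[0.3,0.007,-0.045,0,0],[0.3,0.007,-0.045,0,0],[0.3,0.003,-0.033,0,0]]]'
python3 -m creep '[[[0.3,0,0,-0.03,0],[0.3,0,0,-0.045,0],[0.3,0,0,-0.03,0],[0.3,0,0,0,0],[0.3,0,0,0,0]]]'
python3 - <<'E'
from h import *
print(get_state()['ee_pos'],get_state()['tcp_rot'])
ci=camera_info('wrist'); im,d=snapshot('wrist'); P=cloud('wrist',d,ci); cv2.imwrite('pics/wb.png',im)
for y in np.arange(-.335,-.25,.01):
    q=P[box(P,(.56,.615),(y-.005,y+.005),(.01,.07))]; print(round(y,3),len(q),np.percentile(q,[5,50,95],axis=0).round(3)[:,[0,2]].tolist() if len(q) else '')
E
```

```text
t: 52.6
ee_pos: [0.5882, -0.2898, 0.2536]
tcp_rot: [0.001, 0.74, 0.672, 0.0]
contact_force: [0.5, -0.5, 0.3]
opening: 0.0556
grip_force: 0.0
t: 53.1
ee_pos: [0.5877, -0.2871, 0.1484]
tcp_rot: [-0.0, 0.739, 0.673, -0.0]
contact_force: [0.4, 0.1, 0.2]
opening: 0.0552
grip_force: 0.0
[ 0.5877407  -0.28706159  0.14838071] [-4.39587693e-04  7.39439908e-01  6.73222418e-01 -7.91833330e-05]
-0.335 0 
-0.325 64 [[0.571, 0.017], [0.59, 0.019], [0.605, 0.021]]
-0.315 268 [[0.569, 0.02], [0.587, 0.024], [0.604, 0.029]]
-0.305 301 [[0.57, 0.029], [0.588, 0.034], [0.605, 0.038]]
-0.295 344 [[0.571, 0.038], [0.589, 0.043], [0.606, 0.047]]
-0.285 397 [[0.571, 0.047], [0.589, 0.052], [0.607, 0.056]]
-0.275 519 [[0.572, 0.056], [0.591, 0.061], [0.607, 0.063]]
-0.265 926 [[0.571, 0.021], [0.594, 0.053], [0.612, 0.06]]
-0.255 356 [[0.562, 0.012], [0.575, 0.036], [0.591, 0.051]]
```

View pics/wb.png

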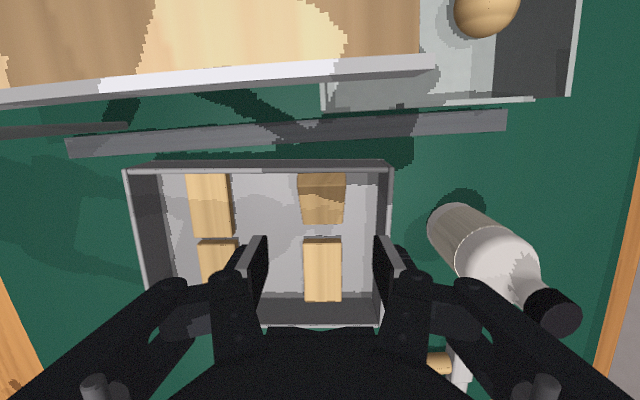

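The leaning plate is at (320,195) in the wrist view, and the bottle at (480,250) stays clear. I descend and pinch.

```bash
python3 -m creep '[[[0.3,0.001,-0.006,-0.04,0],[0.3,0,0,-0.04,0],[0.3,0,0,-0.025,0],[0.3,0,0,-0.006,0],[0.3,0,0,0,0],[-1,0,0,0,0],[-1,0,0,0,0],[-1,0,0,0,0]]]' 40
python3 -m creep '[[[-1,0,0,0,0],[-1,0,0,0.02,0],[-1,0,0,0.03,0],[-1,-0.03,-0.015,0.01,0],[-1,-0.028,-0.025,0,0],[-1,0,0,0,0]]]'
python3 - <<'E'
from h import *
print(get_state()['ee_pos'])
ci=camera_info('wrist'); im,d=snapshot('wrist'); P=cloud('wrist',d,ci)
for y in np.arange(-.375,-.28,.01):
    q=P[box(P,(.515,.545),(y-.005,y+.005),(.01,.15))]; print(round(y,3),len(q),np.median(q[:,2]).round(3) if len(q) else '',end=' | ')
E
```

```text
t: 53.95
ee_pos: [0.591, -0.2948, 0.0406]
tcp_rot: [0.003, 0.739, 0.673, 0.001]
contact_force: [0.6, 0.1, 6.6]
opening: 0.0389
grip_force: 41.2
t: 54.55
ee_pos: [0.5282, -0.336, 0.0987]
tcp_rot: [0.001, 0.74, 0.672, -0.001]
contact_force: [0.4, -0.1, -1.0]
opening: 0.0389
grip_force: 40.5
[ 0.52819214 -0.33602861  0.09866904]
-0.375 0  | -0.365 166 0.078 | -0.355 368 0.085 | -0.345 457 0.094 | -0.335 569 0.102 | -0.325 733 0.111 | -0.315 1399 0.118 | -0.305 919 0.114 | -0.295 0  | -0.285 0  |
```

```bash
python3 -m creep '[[[-1,0,0,-0.03,0],[-1,0,0,-0.02,0],[-1,0,0,-0.006,0],[-1,0,0,-0.004,0],[-1,0,0,-0.004,0],[-1,0,0,-0.003,0],[-1,0,0,0,0]]]' 20
python3 -m creep '[[[-0.2,0,0,0,0],[0,0,0,0,0],[0.05,0,0,0,0],[0.05,0,0,0.03,0],[0.05,0,0,0.045,0],[0.05,0,0.01,0.045,0],[0.05,-0.01,0.04,0.02,0],[0.05,-0.01,0.045,0,0]]]'
python3 -m creep '[[[0.05,0,0.045,0,0],[0.05,0,0.045,0,0],[0.05,0,0.045,0,0],[0.05,0,0.045,0,0],[0.05,0,0.03,0,0],[0.05,0,0,0,0]]]'
python3 - <<'E'
from look import *
im,P=go('final')
b=box(P,(.42,.64),(-.41,-.265),(.012,.06)); k,l,st,_=cv2.connectedComponentsWithStats(b.astype(np.uint8))
for i in range(1,k):
    if st[i,4]>60: print('bin',st[i],rect(P,l==i),P[l==i][:,2].max())
print('rod',rect(P,box(P,(.41,.66),(.33,.41),(.0185,.03))))
print('knobs',[ (np.round(pt('top',r['at'],snapshot('top')[1]),3),round(r['score'],2)) for r in recognise('knob1_center','top')])
c=im[120:290,150:470]; cv2.imwrite('pics/fin.png',cv2.resize(c,(800,425),interpolation=cv2.INTER_CUBIC))
E
```

```text
t: 55.3
ee_pos: [0.5329, -0.3327, 0.0346]
tcp_rot: [0.001, 0.739, 0.673, 0.001]
contact_force: [-4.3, 7.8, 19.1]
opening: 0.0387
grip_force: 45.2
t: 56.1
ee_pos: [0.5137, -0.2402, 0.1754]
tcp_rot: [0.004, 0.74, 0.672, 0.002]
contact_force: [0.8, 0.5, -0.1]
opening: 0.0445
grip_force: 0.0
t: 56.7
ee_pos: [0.5102, -0.0252, 0.17]
tcp_rot: [-0.001, 0.738, 0.675, 0.0]
contact_force: [0.5, 0.2, 1.2]
opening: 0.0448
grip_force: 0.0
[ 0.51021566 -0.02517309  0.17004357]
board tilt -0.0152
bin [416 175  34   4  91] ('n', 91, 'c', array([ 637.9, -366.5]), 's', array([87.2,  5. ]), 'a', 86.28, 'z', 0.0436) 0.05435823739513457
bin [422 189  25  15 312] ('n', 312, 'c', array([ 581.6, -375.6]), 's', array([70.9, 37.5]), 'a', 85.69, 'z', 0.0186) 0.02499611255310974
bin [404 205  26  16 343] ('n', 343, 'c', array([ 534.9, -321.7]), 's', array([70.8, 40.1]), 'a', 84.19, 'z', 0.0186) 0.025006909228909135
bin [420 211  32  42 554] ('n', 554, 'c', array([ 481.2, -370.8]), 's', array([ 77.2, 117.4]), 'a', 87.32, 'z', 0.0197) 0.053795769076080635
bin [398 225  21  15 294] ('n', 294, 'c', array([ 479.4, -296.1]), 's', array([59.4, 39.9]), 'a', 88.79, 'z', 0.0188) 0.024148131805454165
rod ('n', 405, 'c', array([534.8, 370. ]), 's', array([218.5,  19.3]), 'a', 1.11, 'z', 0.0217)
knobs []
```

View pics/fin.png

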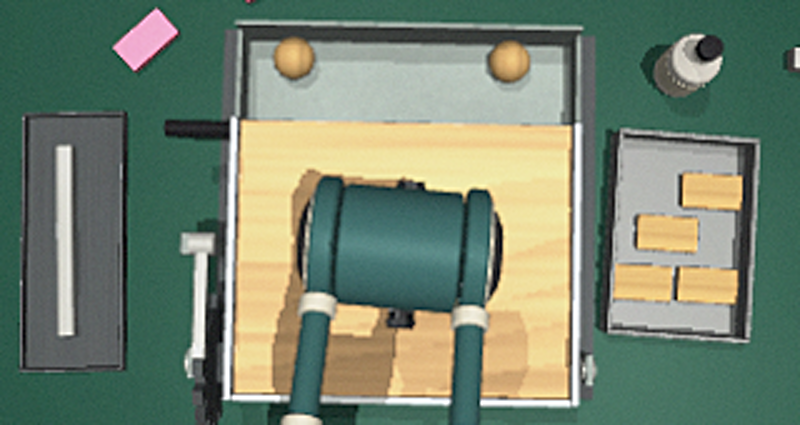

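The final view shows:
- all four plates flat in the bin, around (670,235);
- two knobs in the catch tray at (293,58) and (508,62);
- the rod flat in its tray at (65,240);
- the pawl down at (200,290), and the board level.

I hand in.

```bash
python3 -m creep '[[[0.05,0,0,0.04,0],[0.05,0,0,0.04,0],[0.05,0,0,0,0],[0.05,0,0,0,0],[0.05,0,0,0,0]]]'; python3 -c "
from station import *
print(sign_off())"
```

```text
t: 57.3
ee_pos: [0.5099, -0.0295, 0.2491]
tcp_rot: [-0.001, 0.74, 0.673, -0.001]
contact_force: [0.2, -0.3, -0.1]
opening: 0.0448
grip_force: 0.0
the job is handed in; nothing more can be done
None
```

I handed the job in at about 57 s, with no verdict returned: by my last camera check the four plates are flat in the bin, both knobs are in the catch tray, the board is level, the pawl is engaged and the rod is flat in its tray, though I raised the board partway (about 0.075 rad) before picking the plates because the fingers could not grip them on the full slope.

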